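# Load, clamp and lock a bottle shaker

### The arm

A 7-joint arm with a two-finger parallel gripper is mounted at the origin on the work surface. World frame = base frame: x ahead of the robot, y to its left, z up, the work surface at z = 0. Lengths are in m, angles in degrees, forces in N, time in s.
With the tool pointing down it reaches from about 0.4 to 0.875 m from the base axis. Payload 19.3 kg.
Tool frame: the origin (TCP) lies at the very end of the fingers, on their centre line; the grasp point (between the pads) lies 19 mm behind it; z points along the fingers, y is the line along which they close (so a half turn about z gives the same grasp; the last joint's range is limited). The gripper opens to 85 mm and grips with 20 to 120 N. Pads are 22 mm wide; open, the fingers measure 114 mm over their backs; the gripper's body (76 mm by 85 mm) begins 54 mm behind the grasp point. The pads swing forward as they close: fully open they stand 13 mm farther back than shut.
Start: joints at [68.514, 29.874, -2.08, 91.645, 1.215, 58.505, -6.463], TCP at [0.188, -0.596, 0.231] pointing down, gripper open.
Joint ranges: [-166.77, 166.77], [-17.47, 122.26], [-85.68, 81.53], [9.62, 139.38], [-72.42, 252.41], [9.2, 110.78], [-144.41, 144.41]. Speed limits (degrees/s): [108.29, 108.29, 136.94, 136.94, 172.46, 172.46, 172.46].

### API

Orientations are given as [roll, pitch, yaw] about the fixed x, y, z axes, in that order (R = Rz(yaw) Ry(pitch) Rx(roll)).
In Python, from station import arm gives the robot as it stands.
- The arm moves only by the tool servo_tool, never from a script. Its arguments are lists of equal length, an entry for each row: "offset": the shift along the tool's x, y, z in mm, a list of three; "yaw": the turn about the tool's z in rad; "jaw": the finger opening in mm, from 0 to 85.4. A call has exactly 5 rows; each row shifts and turns the commanded pose from where the row before left it, along the tool's axes as they then stand; what a row does not reach is not made up. A row lasts 1/8 s, in which the tool goes at most 62.5 mm and 10.7 degrees, less where a joint would pass 70% of its speed; a pose out of reach is approached as far as the arm can. A call with a gripper value outside its range is refused whole. The fingers move at their own pace and stop on an object; "grip_force" is the grip in N (left out, the last holds). Time passes only in rows, so rows that do not move let the fingers close, or fill a call up. It gives the time, the measured TCP pose, the force, the opening and the grip force at its end, in the units of the state.
- arm.get_obs(): the state, without advancing time (a new reading comes with each control period).
- arm.camera(name): name is "side" or "top"; returns the picture (420x560x3 uint8, red, green, blue); there is no depth.
- arm.calibration(name): a dict with "K" (3x3 intrinsics, pixels), "extrinsics" (4x4, takes a point from world to camera coordinates). Camera axes: x right, y up, looking along -z (the intrinsics and any distortion apply to the point x, -y, -z); pixel columns grow to the right and rows downward; lengths in m; the calibration is good to about 2 mm. A picture is of the moment at which its call begins. calibration takes no time and is no camera call.
- arm.job_done(): hands the job in; it is judged then, once.
Trained networks look in the newest picture that a camera, given by its name, has taken for a name from the list of things; names that differ only in an ending like _2 or _b are one class to them, and where a whole thing is asked for, a point or a joint stands for the part that bears it (a point fixed in the world has none). Each returns a list of dicts, best first, with "score" (0 to 1); they miss things now and then, are a little off and sometimes report something else, mostly with a low value. They report only what shows in the picture. A call takes as long as a camera call. They do not tell look-alikes from the thing itself.
- arm.recognise(camera, name): "location" ([x, y, z] in m, in world coordinates, good to about 4 mm: the middle of the surface that is visible of it).
- arm.trace(camera, name): "region" (420x560 bool, what is visible of it).
The state is a dict: "t": time; "qpos": joint angles; "joint_vel": joint speeds; "tau": joint torques, N m; "position": TCP position; "eef_rot": TCP orientation; "force": force on the tool from outside, world axes, zero at the start; "ft_torque": the same for the moment, N m; "gripper_width": finger opening in m; "grasp_force": force on a finger pad.
Only numpy, scipy, OpenCV 4.12 (cv2) and the standard library are available. Lean on these libraries where they do the work, as an engineer would, in place of code of your own. Each camera call takes 0.05 s, during which the arm holds its last target. There are 200 camera calls.

### The job

Get the bottle shaker ready to run: close every glass bottle standing on the bench with a stopper from the wooden rack, pushed fully home, and stand each one upright in a bay of its own on the shaker tray, handling the thin glass gently. Only when all of them are stoppered and in their bays, swing the handwheel's folded crank handle up until it latches, wind the wheel clockwise as far as it goes so the padded bar clamps the bottles, then fold the handle back down flat so that its tongue locks the wheel. Leave the other things on the bench where they are.

Things in the scene. Friction and masses are not known exactly. Their poses are not given: they have to be found in the camera images.
- bottle1_c (a point): Centre, half-way up (52 mm above its foot), of a clear glass sample bottle 104 mm high: straight-sided, 60 mm across up to 58 mm height, then a shoulder to a straight neck 34 mm across from 73 mm height to the rim at 104 mm; bore of the neck 28 mm. 105 to 210 g. z is its upright axis. Two or three such bottles are present, on the bench at the start.
- bottle2_c (a point): A bottle like bottle1. Take bottles by the neck from above; with a stopper in, its head stands 22 mm above the rim. Thin glass: a grip of 20 to 40 N is right, each finger must press with less than 60 N.
- bottle3_c (a point): A bottle like bottle1.
- stopper1_c (a point): Centre of the head of a white plastic tapered stopper, 25 g: ribbed head 31 mm across and 22 mm high (the point is 11 mm above its underside), below it a taper 24 mm long from 26.6 mm down to 20 mm across. It stands head up in a rack hole, the head's underside on the rack's top. z is its upright axis.
- stopper2_c (a point): A stopper like stopper1. It drops into a bottle neck with about 1 mm of play until the head's underside rests on the rim; the point is then 63 mm above the bottle's centre point. Any stopper fits any bottle. Keep the fingertips above the rim: the neck is wider than the head.
- stopper3_c (a point): A stopper like stopper1. With two bottles one stopper is left over and may stay in the rack.
- rack: Wooden stopper rack, fixed, 60 x 166 x 40 mm high, three through holes in a row along its y axis, 56 mm apart. Origin at the centre of its underside.
- bay1 (a point): Centre of one of the three bays of the shaker tray, on its rubber surface 78 mm above the bench. Axes are the shaker's own: x away from the robot, y along the row of bays (80 mm apart; bay1, bay2, bay3 towards the wheel), z up.
- bay2 (a point): Middle bay, like bay1. With the clamp open a bay is 80 mm deep along x, from the padded clamp bar (face at x = -40 mm, 50 mm high, robot's side) to a padded fence at x = +40 mm (54 mm high); level steel pins 45 mm above the tray part the bays, 72 mm apart in the clear. The bar finally pushes the bottles against the fence (bottle centre at x = +10 mm).
- bay3 (a point): The bay nearest the wheel, like bay1.
- wheel_axis (a point): Centre of the handwheel in the plane of its rim, 145 mm above the bench; fixed to the shaker, with the shaker's axes. The wheel lies flat and turns about the vertical; rim 174 mm across, 14 mm thick.
- wheel (a joint): Angle of the handwheel, rad: 0 clamp open (start), grows clockwise seen from above, ends at a stop at 12.57 (two full turns) with the clamp shut. Friction 0.12 N m; stays where left. With the handle folded at 0 or 12.57 its tongue stands between two lugs and the wheel is locked (0.15 rad of play). The bar is sprung: two full turns press the bottles gently.
- crank (a joint): Fold angle of the crank handle, rad: 0 folded flat across the wheel (start), 1.57 upright at its stop. From about 1.0 a spring detent resists, and beyond 1.3 it snaps the handle up to 1.57 and holds it (latched); 3 to 5 N at the middle of the grip overcome the detent either way. Below 1.0 it is free and falls flat by its weight.
- crank_hinge (a point): Hinge of the crank handle on the wheel, 66 mm from the wheel's axis and 26 mm above the rim plane; turns with the wheel. With the wheel at 0 or 12.57 it lies on the -x side of the axis (towards the robot) and the handle folds about the shaker's y direction.
- crank_grip (a point): Centre of the handle's black grip, a cylinder 22 mm across and 58 mm long that spins freely on its shank, 53 mm from the hinge (it spans 24 to 82 mm). Folded, it lies level from the hinge inward over the hub, its axis 26 mm above the rim plane and 21 mm above the hub and spokes; upright, it stands vertically over the hinge. x is its axis, from hinge to free end.
- wash_bottle: Bystander: white plastic bottle with a red cap, 60 mm across, 150 mm high.
- tin: Bystander: aluminium moisture tin, 58 mm across, 34 mm high.
- brush: Bystander: sieve brush lying on the bench.
- spatula: Bystander: steel spatula lying on the bench.
There are look-alikes about, which are no part of the job. What is shaped like the part that bears bottle2_c but blue or yellow is not meant. What is shaped like the part that bears bottle3_c but yellow is not meant.

How it is judged:
By the outcome, as a careful person would: the job done as asked, in the order asked, and still so for the second after the job is handed in, with the robot touching nothing.
Of bottle1, bottle2, bottle3 only 2 to 3 are there at a start; the rules pass over those that are not, and their reading is None.
At some moment in a run one of bottle1, bottle2, bottle3 may be knocked a few centimetres aside while the robot is not near it.
It also fails if it takes over 210 s, if anything falls off the work surface, if the arm or the gripper's body presses on something with over 40 N, if the wrist force passes 120 N, or if a joint passes its speed limit or range.

## Working session

There is one attempt and no reset: what is moved stays moved. The work goes in short steps, Python scripts to look and compute and a tool call to move; the robot and the scene stay as the last step left them, time stands still between calls to the robot, and variables do not carry over. Pictures are saved under pics/ and viewed, at most 14 in all, crops included, and the job is handed in when it is done.

Besides the shell and the picture viewer there is one more tool, called as a command line: name --pt "numbers of a row" for each row, then --argument value for the rest. servo_tool: Moves the arm, as the interface text tells. Its arguments: {"type":"object","properties":{"offset":{"type":"array","items":{"type":"array","items":{"type":"number"}}},"yaw":{"type":"array","items":{"type":"number"}},"jaw":{"type":"array","items":{"type":"number"}},"grip_force":{"type":"number"}},"required":["offset","yaw","jaw"]}

```bash
mkdir -p pics; ls; cat > h.py <<'E'
import numpy as np, cv2
from station import arm
def P(name):
    c=arm.calibration(name); return np.array(c["K"]),np.array(c["extrinsics"])
def proj(name,p):
    K,E=P(name); q=E[:3,:3]@np.array(p)+E[:3,3]; q=q*[1,-1,-1]; u=K@q; return u[:2]/u[2]
def ray(name,uv,z):
    K,E=P(name); d=np.linalg.inv(K)@[uv[0],uv[1],1]; d=d*[1,-1,-1]
    R=E[:3,:3]; o=-R.T@E[:3,3]; d=R.T@d; return o+d*(z-o[2])/d[2]
def save(name,fn):
    im=arm.camera(name); cv2.imwrite('pics/'+fn,im[:,:,::-1]); return im
E
python3 - <<'E'
from h import *
a=save('top','top0.png'); b=save('side','side0.png')
o=arm.get_obs(); print(o)
for n in ['top','side']:
    c=arm.calibration(n); print(n,{k:v for k,v in c.items() if k not in('K','extrinsics')}, -P(n)[1][:3,:3].T@P(n)[1][:3,3])
    for k in ['bottle1_c','stopper1_c','rack','wheel','crank','crank_grip','bay1','wash_bottle','tin']:
        try: print(n,k,[(np.round(d['location'],3).tolist(),round(d['score'],2),proj(n,d['location']).round().tolist()) for d in arm.recognise(n,k)])
        except Exception as e: print(n,k,e)
cv2.imwrite('pics/both0.png',cv2.resize(np.hstack([a,b])[:,:,::-1],(800,300)))
E
```

```text
pics
{'t': 0.1, 'qpos': array([68.5140498 , 29.90384065, -2.0820515 , 91.66918842,  1.21552856,
       58.50581688, -6.4631127 ]), 'joint_vel': array([-0.01724119, -0.01022721,  0.01111129, -0.06126652,  0.02719142,
        0.01114279, -0.12257772]), 'tau': array([ 5.92829398e-03, -9.28489780e+01,  1.98518112e+00, -3.70534337e+01,
        1.82453881e-02,  5.25400348e-03,  9.55581709e-05]), 'position': array([ 0.18744594, -0.59591935,  0.23081213]), 'eef_rot': array([-1.79943411e+02,  4.39369129e-03,  1.74639944e+01]), 'force': array([-0.02117245, -0.13402447, -0.14176987]), 'ft_torque': array([-0.0195858 ,  0.03535402,  0.01981801]), 'grasp_force': 0.0, 'gripper_width': 0.08544241419152446}
top {} [ 0.46356771 -0.08173399  1.34373444]
top bottle1_c []
top stopper1_c []
top rack [([0.574, -0.203, 0.037], 0.59, [322.0, 201.0])]
top wheel [([0.465, 0.33, 0.152], 0.62, [116.0, 246.0])]
top crank [([0.455, 0.328, 0.18], 0.59, [113.0, 250.0])]
top crank_grip [([0.454, 0.334, 0.176], 0.83, [111.0, 250.0])]
top bay1 [([0.5, 0.204, 0.076], 0.96, [173.0, 231.0])]
top wash_bottle [([0.648, -0.342, 0.1], 0.82, [376.0, 170.0])]
top tin [([0.686, -0.109, 0.034], 0.59, [287.0, 162.0])]
side {} [ 0.486899   -0.81256314  0.81760085]
side bottle1_c [([0.534, -0.249, 0.063], 0.63, [283.0, 265.0])]
side stopper1_c [([0.532, -0.249, 0.063], 0.51, [282.0, 265.0])]
side rack [([0.572, -0.227, 0.038], 0.91, [297.0, 263.0])]
side wheel [([0.457, 0.323, 0.149], 0.8, [247.0, 112.0]), ([0.765, 0.118, 0.002], 0.4, [345.0, 182.0])]
side crank []
side crank_grip [([0.458, 0.327, 0.176], 0.56, [247.0, 105.0])]
side bay1 [([0.498, 0.116, 0.077], 0.89, [262.0, 168.0])]
side wash_bottle [([0.649, -0.362, 0.094], 0.8, [339.0, 295.0])]
side tin [([0.688, -0.124, 0.035], 0.57, [335.0, 231.0])]
```

View pics/top0.png

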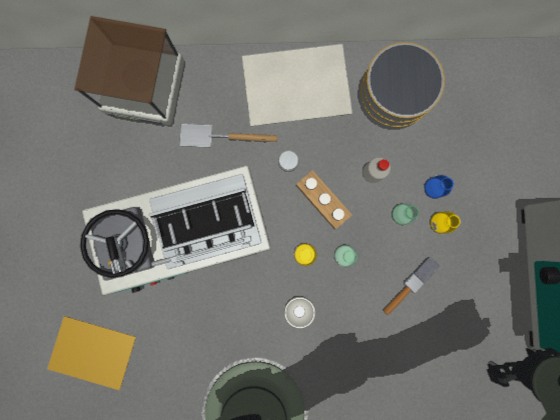

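View pics/side0.png

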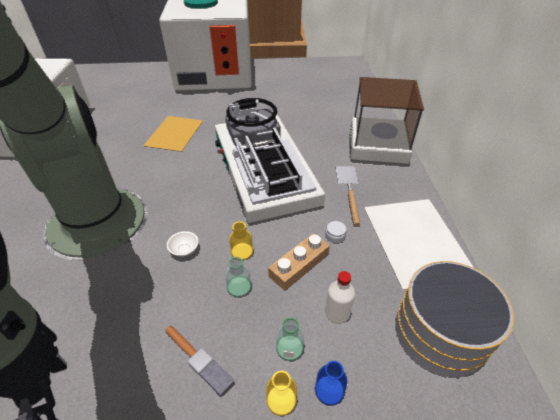

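Two clear (pale green) glass bottles show at top pixels (345,256) and (404,214). The look-alikes are yellow at (305,254) and (443,222) and blue at (438,187). The rack is at (323,200), the shaker at (175,230) and the wheel at (116,243). I'll confirm in an enlarged crop.

```bash
python3 - <<'E'
from h import *
a=cv2.imread('pics/top0.png'); b=cv2.imread('pics/side0.png')
c1=cv2.resize(a[145:275,280:470],None,fx=4,fy=4,interpolation=cv2.INTER_CUBIC)
cv2.imwrite('pics/c1.png',c1)
c2=cv2.resize(a[160:300,75:275],None,fx=4,fy=4,interpolation=cv2.INTER_CUBIC)
cv2.imwrite('pics/c2.png',c2)
# networks via fresh pictures
for n in ['top','side']:
    arm.camera(n)
    for k in ['bottle2_c','bottle3_c','stopper2_c','bay2','bay3','wheel_axis','crank_hinge']:
        try: print(n,k,[(np.round(d['location'],3).tolist(),round(d['score'],2),proj(n,d['location']).round().tolist()) for d in arm.recognise(n,k)])
        except Exception as e: print(n,k,e)
E
```

```text
top bottle2_c [([0.508, -0.523, 0.067], 0.77, [442.0, 222.0]), ([0.603, -0.507, 0.065], 0.71, [434.0, 187.0]), ([0.527, -0.42, 0.066], 0.56, [404.0, 216.0])]
top bottle3_c [([0.423, -0.257, 0.066], 0.77, [345.0, 256.0]), ([0.429, -0.151, 0.064], 0.72, [305.0, 255.0])]
top stopper2_c []
top bay2 [([0.498, 0.203, 0.074], 0.83, [173.0, 232.0])]
top bay3 [([0.498, 0.203, 0.074], 0.83, [173.0, 232.0])]
top wheel_axis [([0.498, 0.201, 0.078], 0.98, [173.0, 232.0]), ([0.468, 0.328, 0.15], 0.61, [117.0, 244.0]), ([0.425, -0.254, 0.065], 0.21, [344.0, 255.0])]
top crank_hinge [([0.467, 0.331, 0.151], 0.84, [116.0, 245.0])]
side bottle2_c [([0.5, -0.554, 0.064], 0.83, [277.0, 397.0]), ([0.603, -0.538, 0.067], 0.7, [330.0, 384.0]), ([0.529, -0.446, 0.064], 0.55, [288.0, 341.0])]
side bottle3_c [([0.42, -0.281, 0.064], 0.98, [236.0, 278.0]), ([0.433, -0.163, 0.065], 0.76, [242.0, 240.0])]
side stopper2_c [([0.498, 0.118, 0.078], 0.65, [262.0, 167.0]), ([0.647, -0.368, 0.091], 0.56, [338.0, 298.0]), ([0.573, -0.215, 0.063], 0.43, [297.0, 253.0])]
side bay2 [([0.499, 0.12, 0.076], 0.78, [263.0, 167.0])]
side bay3 [([0.499, 0.12, 0.076], 0.78, [263.0, 167.0])]
side wheel_axis [([0.5, 0.117, 0.074], 0.82, [263.0, 168.0])]
side crank_hinge [([0.46, 0.323, 0.153], 0.83, [248.0, 112.0])]
```

View pics/c1.png

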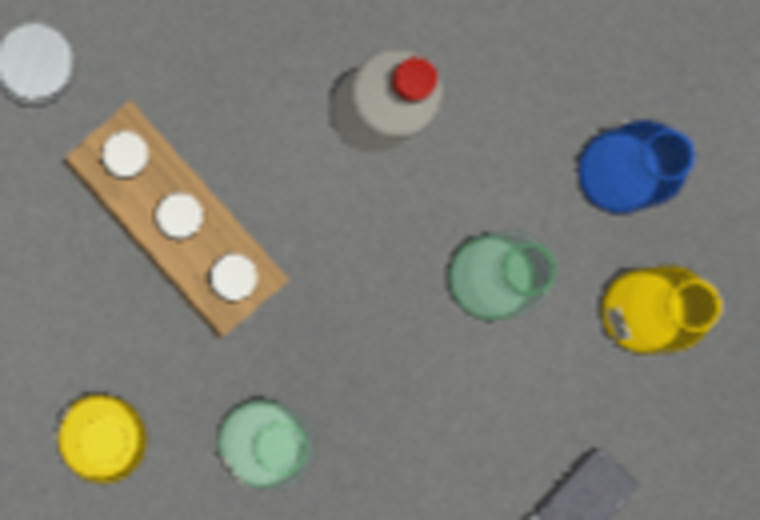

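View pics/c2.png

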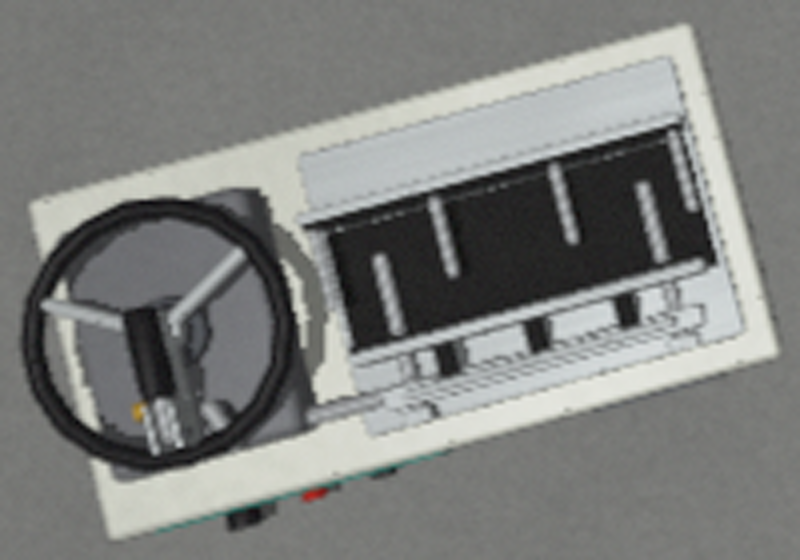

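The two mint-clear bottles, with rims at top px (350,256) and (412,213), are the real ones. The yellow and blue ones are look-alikes. Next I'll fit the shaker pose and overlay it on both pictures.

```bash
cat > sh.py <<'E'
from h import *
def crop2px(c,o): return (np.array(c)-1.5)/4+o
o1=np.array([280,145]); o2=np.array([75,160])
E
python3 - <<'E'
from sh import *
for nm,c,z in [('B_near',(280,446),.104),('B_far',(528,271),.104),('S1',(126,154),.062),('S2',(180,215),.062),('S3',(234,277),.062)]:
    print(nm,ray('top',crop2px(c,o1),z).round(4))
for z in (.06,.078):
    q=[ray('top',crop2px(c,o2),z)[:2] for c in [(30,203),(688,25),(778,355),(110,540)]]
    e=[q[0]-q[1],q[3]-q[2],q[1]-q[2],q[0]-q[3]]
    print(z,np.round(q,3).tolist(),[round(float(np.linalg.norm(v)),3) for v in e],[round(float(np.degrees(np.arctan2(v[1],v[0]))),2) for v in e])
w=ray('top',crop2px((158,333),o2),.148); print('wheel',w)
b=ray('top',crop2px((521,245),o2),.078); print('bay2',b)
K=P('top')[1]; print(K.round(3))
# trace wheel
arm.camera('top')
for k in ['wheel','rack']:
    for d in arm.trace('top',k)[:1]:
        m=d['region'].astype(np.uint8); r=cv2.minAreaRect(np.argwhere(m)[:,::-1].astype(np.float32)); print(k,d['score'],m.sum(),r)
yaw=np.radians(15.2); X=np.array([np.cos(yaw),np.sin(yaw),0]);Y=np.array([-np.sin(yaw),np.cos(yaw),0])
d=(w-b)[:2]; print('wheel rel bay2 in shaker',d@X[:2],d@Y[:2])
a=cv2.imread('pics/top0.png'); s=cv2.imread('pics/side0.png')
out=[]
for n,im,(u0,v0) in [('top',a,(135,165)),('side',s,(215,120))]:
    g=cv2.resize(im[v0:v0+120,u0:u0+135],None,fx=5,fy=5,interpolation=cv2.INTER_CUBIC)[:, :400*2]
    for k in (-120,-40,40,120):
        pts=[tuple(((proj(n,b+X*x+Y*k/1000+[0,0,.045])-[u0,v0])*5+2).astype(int).tolist()) for x in (-.04,.04)]
        cv2.line(g,pts[0],pts[1],(0,0,255),1)
    for k in (-80,0,80):
        cv2.circle(g,tuple(((proj(n,b+Y*k/1000)-[u0,v0])*5+2).astype(int).tolist()),4,(0,255,0),1)
    out.append(g)
cv2.imwrite('pics/ov.png',cv2.resize(np.vstack(out),None,fx=.5,fy=.5) if 0 else cv2.resize(np.hstack(out),(800,356)))
E
```

```text
B_near [ 0.4228 -0.2637  0.104 ]
B_far [ 0.5333 -0.4311  0.104 ]
S1 [ 0.6222 -0.1718  0.062 ]
S2 [ 0.5795 -0.2074  0.062 ]
S3 [ 0.5363 -0.2428  0.062 ]
0.06 [[0.563, 0.453], [0.674, 0.004], [0.447, -0.053], [0.335, 0.397]] [0.463, 0.464, 0.234, 0.235] [103.96, 104.04, 14.06, 13.84]
0.078 [[0.561, 0.446], [0.671, 0.003], [0.448, -0.053], [0.337, 0.391]] [0.457, 0.458, 0.231, 0.231] [103.96, 104.04, 14.06, 13.84]
wheel [0.47175151 0.33520256 0.148     ]
bay2 [0.52516068 0.11703645 0.078     ]
[[-0.024 -1.     0.003 -0.074]
 [ 0.996 -0.024  0.084 -0.577]
 [-0.084  0.005  0.996 -1.3  ]
 [ 0.     0.     0.     1.   ]]
wheel 0.81 1771 ((113.5, 243.0), (68.0, 67.0), 90.0)
rack 0.82 1017 ((322.86871337890625, 199.85116577148438), (59.854698181152344, 22.936216354370117), 48.57633590698242)
wheel rel bay2 in shaker 0.005660062076175238 0.22453720002394145
```

View pics/ov.png

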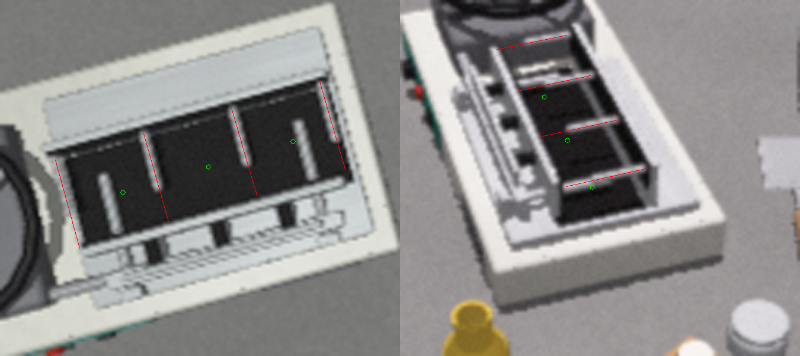

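```bash
python3 - <<'E'
from sh import *
yaw=np.radians(14.0); X=np.array([np.cos(yaw),np.sin(yaw),0]);Y=np.array([-np.sin(yaw),np.cos(yaw),0])
b=np.array([.52516,.11704,.078])
f=lambda p:(np.round([(p-b)@X*1000,(p-b)@Y*1000],0)).tolist()
for c in [(400,335),(380,255),(660,260),(645,185),(435,195),(455,275),(555,165),(575,240),(680,130),(690,210)]:
    print(c,[f(ray('top',crop2px(c,o2),z)) for z in (.078,.1,.123)])
print('bar top edge z.128',f(ray('top',crop2px((360,355),o2),.128)),f(ray('top',crop2px((705,262),o2),.128)))
print('fence top edge z.132',f(ray('top',crop2px((305,222),o2),.132)),f(ray('top',crop2px((685,122),o2),.132)))
w=np.array([.47175,.3352,.145]); print('wheel',f(w))
s=cv2.imread('pics/side0.png')
g=cv2.resize(s[130:220,225:325],None,fx=8,fy=8,interpolation=cv2.INTER_CUBIC)[:600]
for z,col in((0,(0,255,0)),(.045,(0,0,255))):
  for y in(-120,-80,-40,0,40,80,120):
    p=[tuple(((proj('side',b+X*x+Y*y/1000+[0,0,z])-[225,130])*8+4).astype(int).tolist()) for x in(-.04,.04)]
    for q in p: cv2.circle(g,q,4,col,1)
cv2.imwrite('pics/sd.png',g)
E
```

```text
(400, 335) [[-37.0, 93.0], [-38.0, 88.0], [-39.0, 83.0]]
(380, 255) [[19.0, 93.0], [16.0, 88.0], [14.0, 83.0]]
(660, 260) [[-34.0, -87.0], [-36.0, -89.0], [-37.0, -90.0]]
(645, 185) [[17.0, -90.0], [15.0, -92.0], [13.0, -94.0]]
(435, 195) [[48.0, 47.0], [45.0, 43.0], [42.0, 39.0]]
(455, 275) [[-8.0, 48.0], [-9.0, 44.0], [-11.0, 40.0]]
(555, 165) [[46.0, -36.0], [43.0, -38.0], [41.0, -41.0]]
(575, 240) [[-6.0, -36.0], [-8.0, -38.0], [-10.0, -41.0]]
(680, 130) [[47.0, -123.0], [44.0, -124.0], [41.0, -125.0]]
(690, 210) [[-7.0, -115.0], [-9.0, -116.0], [-11.0, -117.0]]
bar top edge z.128 [-45.0, 110.0] [-46.0, -118.0]
fence top edge z.132 [46.0, 122.0] [44.0, -130.0]
wheel [1.0, 225.0]
```

View pics/sd.png

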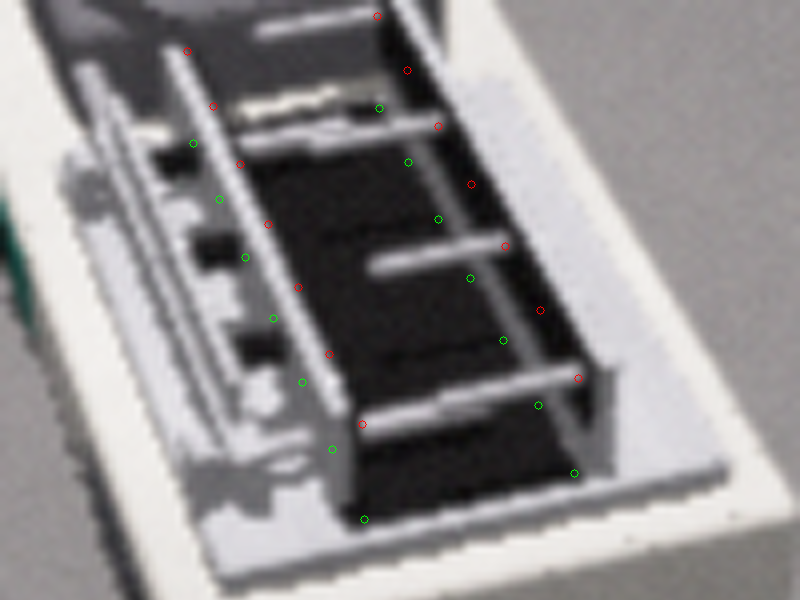

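```bash
python3 - <<'E'
from sh import *
yaw=np.radians(14.0); X=np.array([np.cos(yaw),np.sin(yaw),0]);Y=np.array([-np.sin(yaw),np.cos(yaw),0])
b=np.array([.52516,.11704,.078])
def tri(a,c):
    A=[];B=[]
    for n,uv in(('top',a),('side',c)):
        p=ray(n,uv,0);q=ray(n,uv,.2);d=(q-p)/np.linalg.norm(q-p);M=np.eye(3)-np.outer(d,d);A.append(M);B.append(M@p)
    A=np.vstack(A);B=np.hstack(B);p=np.linalg.lstsq(A,B,rcond=None)[0]
    return ((p-b)@X*1000).round(),((p-b)@Y*1000).round(),p[2].round(4),np.abs(A@p-B).max().round(4)
sd=lambda c:(np.array(c)-3.5)/8+[225,130]
for t,s in [((645,185),(490,410)),((380,255),(345,133)),((455,275),(320,150)),((575,240),(375,266)),((690,210),(440,405)),((435,195),(438,126)),((680,130),(578,378))]:
    print(t,s,tri(crop2px(t,o2),sd(s)))
a=cv2.imread('pics/top0.png')
g=cv2.resize(a[190:255,140:245],None,fx=7.6,fy=7.6,interpolation=cv2.INTER_CUBIC)
cv2.imwrite('pics/tp.png',g)
E
```

```text
(645, 185) (490, 410) (np.float64(16.0), np.float64(-92.0), np.float64(0.0911), np.float64(0.0007))
(380, 255) (345, 133) (np.float64(17.0), np.float64(90.0), np.float64(0.0909), np.float64(0.0004))
(455, 275) (320, 150) (np.float64(-10.0), np.float64(39.0), np.float64(0.123), np.float64(0.0016))
(575, 240) (375, 266) (np.float64(-10.0), np.float64(-41.0), np.float64(0.1266), np.float64(0.0002))
(690, 210) (440, 405) (np.float64(-11.0), np.float64(-117.0), np.float64(0.1217), np.float64(0.0001))
(435, 195) (438, 126) (np.float64(41.0), np.float64(39.0), np.float64(0.1232), np.float64(0.0012))
(680, 130) (578, 378) (np.float64(39.0), np.float64(-125.0), np.float64(0.1268), np.float64(0.0012))
```

View pics/tp.png

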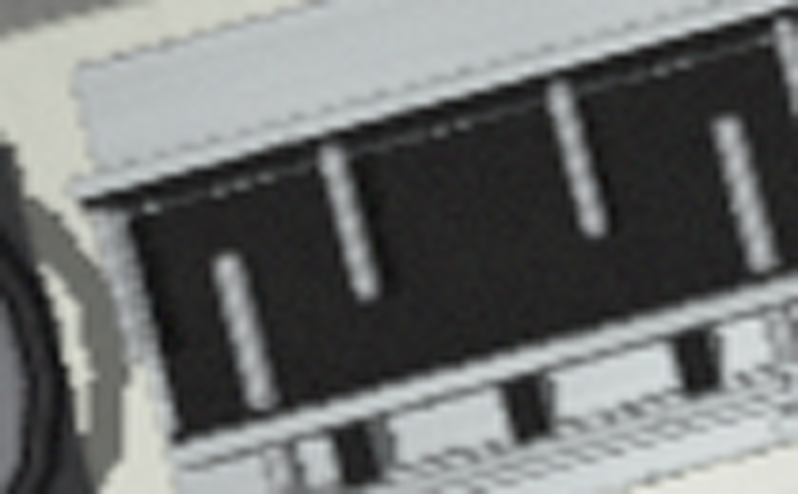

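The bar's rods at y≈±91 mm, z≈0.09 are noted; I'll lower bottles there under force watch. Now I'll turn the tool to yaw 39.6° (closing across the rack row) and go above the nearest stopper, S3.

servo_tool --pt "0 0 0" --pt "0 0 0" --pt "0 0 0" --pt "0 0 0" --pt "0 0 0" --yaw '[-0.077, -0.077, -0.077, -0.077, -0.078]' --jaw '[85, 75, 65, 55, 50]' --grip_force 25

```text
t: 2.58
position: [0.1875, -0.5962, 0.2313]
eef_rot: [-180.0, -0.0, 39.7]
force: [-0.8, -1.1, 0.1]
gripper_width: 0.0499
grasp_force: 0.0
```

servo_tool --pt "30 -3 0" --pt "50 -5 0" --pt "55 -6 0" --pt "55 -6 0" --pt "55 -6 0" --yaw '[0, 0, 0, 0, 0]' --jaw '[50, 50, 50, 50, 50]'

```text
t: 3.2
position: [0.3609, -0.4187, 0.2315]
eef_rot: [180.0, 0.0, 39.6]
force: [0.2, 0.0, 0.4]
gripper_width: 0.0499
grasp_force: 0.0
```

servo_tool --pt "55 -6 0" --pt "55 -6 0" --pt "55 -5 10" --pt "50 -4 20" --pt "33 -3 30" --yaw '[0, 0, 0, 0, 0]' --jaw '[50, 50, 50, 50, 50]'

```text
t: 3.82
position: [0.5377, -0.2416, 0.1713]
eef_rot: [179.9, -0.1, 39.7]
force: [-0.2, -0.6, 0.0]
gripper_width: 0.0497
grasp_force: 0.0
```

servo_tool --pt "-2 0 25" --pt "0 0 30" --pt "0 0 30" --pt "0 0 25" --pt "0 0 17" --yaw '[0, 0, 0, 0, 0]' --jaw '[50, 50, 50, 50, 50]'

```text
t: 4.45
position: [0.5339, -0.2447, 0.0432]
eef_rot: [-180.0, 0.0, 39.6]
force: [-0.5, -0.3, 1.0]
gripper_width: 0.05
grasp_force: 0.0
```

servo_tool --pt "0 0 0" --pt "0 0 0" --pt "0 0 0" --pt "0 0 0" --pt "0 0 0" --yaw '[0, 0, 0, 0, 0]' --jaw '[20, 20, 20, 20, 20]' --grip_force 25

```text
t: 5.08
position: [0.5341, -0.2447, 0.0448]
eef_rot: [180.0, -0.0, 39.6]
force: [-5.0, 3.3, 2.6]
gripper_width: 0.0299
grasp_force: 26.5
```

```bash
python3 - <<'E'
from h import *
s=save('side','s1.png'); a=save('top','t1.png'); o=arm.get_obs(); print(o['position'],o['gripper_width'],o['grasp_force'])
print([(d['location'].__class__,np.round(d['location'],4).tolist(),d['score']) for d in arm.recognise('top','bottle2_c')])
cv2.imwrite('pics/s1c.png',cv2.resize(s[200:340,200:340][:,:,::-1],None,fx=4,fy=4,interpolation=cv2.INTER_CUBIC))
E
```

```text
[ 0.53411804 -0.244719    0.04481726] 0.03022011079157912 26.545636653900146
[(<class 'list'>, [0.6054, -0.5115, 0.0631], 0.9), (<class 'list'>, [0.5292, -0.4183, 0.0639], 0.88), (<class 'list'>, [0.5097, -0.5228, 0.0691], 0.71)]
```

View pics/s1c.png

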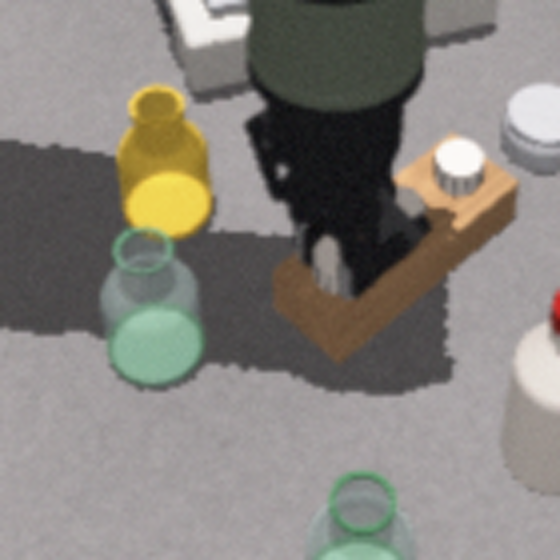

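Stopper gripped (width 30 mm). In the side crop the near bottle's rim is at (143,250) and the far one's at (363,502). I'll lift while working out the rims.

servo_tool --pt "0 0 -15" --pt "0 0 -25" --pt "0 0 -30" --pt "0 0 -30" --pt "0 0 -20" --yaw '[0, 0, 0, 0, 0]' --jaw '[20, 20, 20, 20, 20]'

```text
t: 5.85
position: [0.535, -0.2454, 0.1673]
eef_rot: [179.8, -0.1, 39.6]
force: [-0.3, 0.2, -0.2]
gripper_width: 0.0299
grasp_force: 26.3
```

```bash
cat >> h.py <<'E'
def to(x,y,z,yaw=None):
    o=arm.get_obs(); p=o['position']; w=np.radians(o['eef_rot'][2]); d=np.array([x,y,z])-p
    r=[np.cos(w)*d[0]+np.sin(w)*d[1], np.sin(w)*d[0]-np.cos(w)*d[1], -d[2]]
    print('at',p.round(4),'tool mm',(np.array(r)*1000).round(1),'yaw',round(float(o['eef_rot'][2]),2), 'turn', None if yaw is None else round(float(w-np.radians(yaw)),3))
E
python3 - <<'E'
from h import *
c=lambda u:(np.array(u)-1.5)/4+200
print(ray('side',c((143,250)),.104),ray('side',c((363,502)),.104), ray('side',c((458,155)),.062))
to(.4228,-.2637,.16)
o=arm.get_obs(); print(o['gripper_width'],o['force'])
E
```

```text
[ 0.42145599 -0.26399621  0.104     ] [ 0.53488906 -0.43193442  0.104     ] [ 0.62184891 -0.16906063  0.062     ]
at [ 0.535  -0.2454  0.1673] tool mm [-98.2 -57.3   7.3] yaw 39.56 turn None
0.029917942111617205 [-0.29457387  0.19200436 -0.20855586]
```

servo_tool --pt "-15 -8 0" --pt "-30 -18 0" --pt "-30 -18 0" --pt "-15 -9 0" --pt "-8 -4 5" --yaw '[0, 0, 0, 0, 0]' --jaw '[20, 20, 20, 20, 20]'

```text
t: 6.48
position: [0.4218, -0.2638, 0.1596]
eef_rot: [179.9, -0.0, 39.5]
force: [0.3, 0.1, 0.3]
gripper_width: 0.03
grasp_force: 26.3
```

```bash
python3 - <<'E'
from h import *
s=save('side','s2.png'); to(.4222,-.2638,.16)
p=arm.get_obs()['position']
u0,v0=205,205
g=cv2.resize(s[v0:v0+95,u0:u0+75][:,:,::-1],None,fx=6,fy=6,interpolation=cv2.INTER_CUBIC)
def dot(q,c):
    x=((proj('side',q)-[u0,v0])*6+2.5).astype(int); cv2.circle(g,tuple(x.tolist()),3,c,-1)
tx=np.array([np.cos(.691),np.sin(.691),0])
dot(p,(0,0,255)); dot(p+[0,0,-.029],(0,0,255)); dot(p+tx*.003+[0,0,-.029],(0,255,0))
dot([.4222,-.2638,.104],(255,0,0))
cv2.imwrite('pics/s2c.png',g)
E
```

```text
at [ 0.4209 -0.2638  0.1587] tool mm [ 1.   0.8 -1.3] yaw 39.53 turn None
```

View pics/s2c.png

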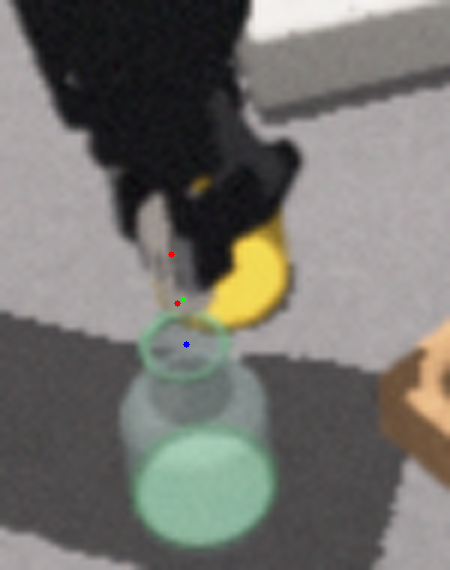

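servo_tool --pt "-2 1 5" --pt "0 0 12" --pt "0 0 10" --pt "0 0 7" --pt "0 0 4" --yaw '[0, 0, 0, 0, 0]' --jaw '[20, 20, 20, 20, 20]'

```text
t: 7.15
position: [0.4213, -0.2652, 0.1207]
eef_rot: [-180.0, 0.0, 39.6]
force: [0.0, 1.2, 0.3]
gripper_width: 0.0296
grasp_force: 26.3
```

servo_tool --pt "0 0 4" --pt "0 0 3" --pt "0 0 2" --pt "0 0 2" --pt "0 0 0" --yaw '[0, 0, 0, 0, 0]' --jaw '[20, 20, 20, 20, 20]'

```text
t: 7.78
position: [0.4213, -0.2654, 0.1102]
eef_rot: [-180.0, 0.0, 39.6]
force: [-0.3, 0.4, 0.6]
gripper_width: 0.0301
grasp_force: 26.3
```

servo_tool --pt "0 0 1" --pt "0 0 1" --pt "0 0 0" --pt "0 0 0" --pt "0 0 0" --yaw '[0, 0, 0, 0, 0]' --jaw '[20, 20, 20, 45, 50]'

```text
t: 8.4
position: [0.4214, -0.2654, 0.1083]
eef_rot: [180.0, -0.0, 39.6]
force: [-0.6, -0.1, -0.1]
gripper_width: 0.0499
grasp_force: 0.0
```

servo_tool --pt "0 0 0" --pt "0 0 -15" --pt "0 0 -15" --pt "2 0 0" --pt "0 0 0" --yaw '[0, 0, 0, 0, 0]' --jaw '[50, 50, 50, 20, 0]'

```text
t: 9.02
position: [0.4231, -0.264, 0.1385]
eef_rot: [180.0, -0.0, 39.6]
force: [0.2, 0.5, 0.3]
gripper_width: 0.0142
grasp_force: 0.0
```

servo_tool --pt "0 0 0" --pt "0 0 0" --pt "0 0 5" --pt "0 0 4" --pt "0 0 2" --yaw '[0, 0, 0, 0, 0]' --jaw '[0, 0, 0, 0, 0]'

```text
t: 9.65
position: [0.4228, -0.264, 0.1269]
eef_rot: [-180.0, 0.0, 39.6]
force: [-0.6, -0.1, -0.8]
gripper_width: 0.0
grasp_force: 0.0
```

servo_tool --pt "0 0 1" --pt "0 0 1" --pt "0 0 0.5" --pt "0 0 0.5" --pt "0 0 0" --yaw '[0, 0, 0, 0, 0]' --jaw '[0, 0, 0, 0, 0]'

```text
t: 10.28
position: [0.4238, -0.2646, 0.1258]
eef_rot: [179.9, -0.0, 39.6]
force: [-4.7, 2.4, 31.0]
gripper_width: -0.0002
grasp_force: 15.3
```

servo_tool --pt "0 0 -3" --pt "0 0 -15" --pt "0 0 -15" --pt "0 0 0" --pt "0 0 0" --yaw '[0, 0, 0, 0, 0]' --jaw '[0, 0, 30, 60, 60]'

```text
t: 10.9
position: [0.4229, -0.2642, 0.1574]
eef_rot: [180.0, -0.0, 39.6]
force: [-0.5, -0.6, 0.5]
gripper_width: 0.0546
grasp_force: 0.0
```

```bash
python3 - <<'E'
from h import *
s=save('side','s3.png'); a=save('top','t3.png'); to(.4222,-.2638,.082)
for n in('top','side'): print(n,[(np.round(d['location'],4).tolist(),round(d['score'],2)) for d in arm.recognise(n,'bottle2_c')+arm.recognise(n,'bottle3_c')])
g=cv2.resize(s[200:340,200:340][:,:,::-1],None,fx=4,fy=4,interpolation=cv2.INTER_CUBIC)
g2=cv2.resize(a[160:300,280:420][:,:,::-1],None,fx=4,fy=4,interpolation=cv2.INTER_CUBIC)
cv2.imwrite('pics/s3c.png',cv2.resize(np.hstack([g,g2]),(800,400)))
E
```

```text
at [ 0.4227 -0.264   0.157 ] tool mm [-0.3 -0.5 75. ] yaw 39.58 turn None
top [([0.5292, -0.4171, 0.0648], 0.93), ([0.506, -0.5228, 0.0682], 0.84), ([0.6007, -0.5125, 0.0645], 0.58), ([0.4248, -0.147, 0.0636], 0.87), ([0.4292, -0.2377, 0.0634], 0.57)]
side [([0.5316, -0.4473, 0.0645], 0.94), ([0.5072, -0.5521, 0.0657], 0.89), ([0.6052, -0.5428, 0.0671], 0.62), ([0.6505, -0.3682, 0.0921], 0.3), ([0.4231, -0.2813, 0.06], 0.83), ([0.4201, -0.1646, 0.0426], 0.68)]
```

View pics/s3c.png

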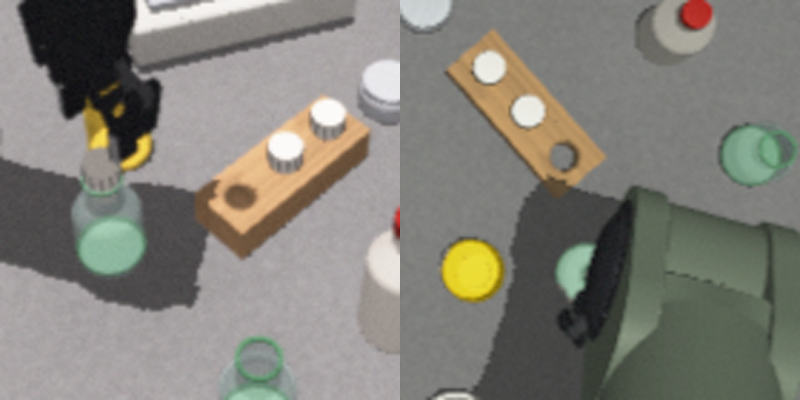

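Stopper 1 is seated: its head sits on the rim at side crop (101,170), with the near rack hole empty. Next: grip the neck and lift.

servo_tool --pt "0 0 20" --pt "0 0 25" --pt "0 0 20" --pt "0 0 10" --pt "0 0 0" --yaw '[0, 0, 0, 0, 0]' --jaw '[60, 60, 60, 60, 60]'

```text
t: 11.82
position: [0.4227, -0.264, 0.082]
eef_rot: [-179.9, 0.0, 39.6]
force: [0.5, -0.3, 0.9]
gripper_width: 0.0601
grasp_force: 0.0
```

servo_tool --pt "0 0 0" --pt "0 0 0" --pt "0 0 0" --pt "0 0 0" --pt "0 0 0" --yaw '[0, 0, 0, 0, 0]' --jaw '[45, 38, 34, 30, 28]' --grip_force 28

```text
t: 12.45
position: [0.4229, -0.264, 0.0827]
eef_rot: [180.0, -0.0, 39.6]
force: [-3.7, 3.2, 9.6]
gripper_width: 0.0327
grasp_force: 27.0
```

servo_tool --pt "0 0 -5" --pt "0 0 -20" --pt "0 0 -40" --pt "0 0 -50" --pt "0 0 -35" --yaw '[0, 0, 0, 0, 0]' --jaw '[28, 28, 28, 28, 28]'

```text
t: 13.08
position: [0.4231, -0.2643, 0.2347]
eef_rot: [179.9, -0.0, 39.6]
force: [-0.1, -0.6, -1.3]
gripper_width: 0.0322
grasp_force: 28.3
```

```bash
python3 - <<'E'
from h import *
to(.5252,.1170,.235); o=arm.get_obs(); print(o['force'],o['ft_torque'],o['gripper_width'],o['grasp_force'],o['qpos'].round())
E
```

```text
at [ 0.4231 -0.2643  0.2347] tool mm [ 3.216e+02 -2.288e+02 -3.000e-01] yaw 39.57 turn None
[-0.09397524 -0.56017972 -1.33950934] [-0.05057974 -0.01930286 -0.003802  ] 0.03215106372159958 28.292277585715055 [ 37.  19. -15. 110.   6.  52. -31.]
```

servo_tool --pt "14 -10 0" --pt "28 -20 0" --pt "38 -27 0" --pt "42 -30 0" --pt "42 -30 0" --yaw '[0, 0, 0, 0, 0]' --jaw '[28, 28, 28, 28, 28]'

```text
t: 13.7
position: [0.4745, -0.0673, 0.2316]
eef_rot: [-180.0, 0.0, 39.6]
force: [1.0, -0.8, -2.2]
gripper_width: 0.0326
grasp_force: 28.3
```

servo_tool --pt "42 -30 0" --pt "42 -30 0" --pt "35 -25 0" --pt "25 -18 0" --pt "13.6 -8.8 0" --yaw '[0, 0, 0, 0, 0]' --jaw '[28, 28, 28, 28, 28]'

```text
t: 14.32
position: [0.5245, 0.1191, 0.2315]
eef_rot: [-179.9, 0.0, 39.7]
force: [-0.1, -0.3, -1.6]
gripper_width: 0.0325
grasp_force: 28.3
```

```bash
python3 - <<'E'
from h import *
to(.5252,.1170,.162); s=save('side','s4.png')
g=cv2.resize(s[80:220,190:340][:,:,::-1],None,fx=4,fy=4,interpolation=cv2.INTER_CUBIC)
cv2.imwrite('pics/s4c.png',g)
E
```

```text
at [0.5245 0.1191 0.2315] tool mm [-0.8  2.  69.5] yaw 39.7 turn None
```

View pics/s4c.png

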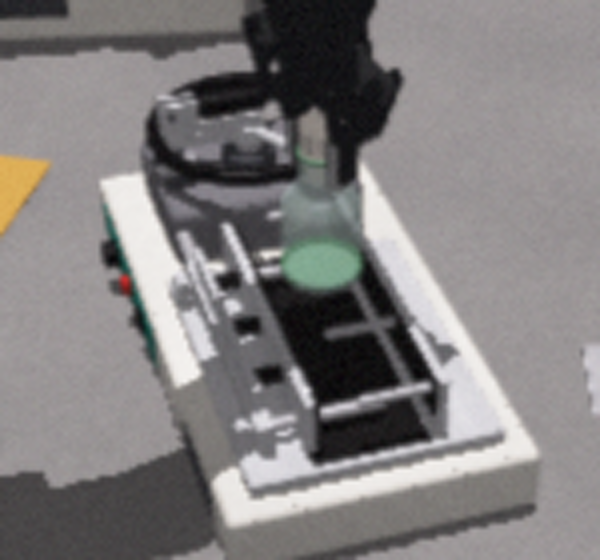

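The bottle hangs upright over the middle bay (bottom at crop (322,265)). Lowering.

servo_tool --pt "-1 2 8" --pt "0 0 15" --pt "0 0 15" --pt "0 0 14" --pt "0 0 8" --yaw '[0, 0, 0, 0, 0]' --jaw '[28, 28, 28, 28, 28]'

```text
t: 15.0
position: [0.5252, 0.1147, 0.1711]
eef_rot: [-180.0, 0.1, 39.6]
force: [-0.2, 0.1, -1.6]
gripper_width: 0.0324
grasp_force: 28.3
```

servo_tool --pt "0 0 4" --pt "0 0 2" --pt "0 0 1" --pt "0 0 1" --pt "0 0 0" --yaw '[0, 0, 0, 0, 0]' --jaw '[28, 28, 28, 28, 28]'

```text
t: 15.62
position: [0.5256, 0.115, 0.1644]
eef_rot: [180.0, -0.0, 39.6]
force: [-1.1, -0.7, -2.4]
gripper_width: 0.0325
grasp_force: 28.3
```

servo_tool --pt "0 0 1" --pt "0 0 1" --pt "0 0 0.7" --pt "0 0 0.7" --pt "0 0 0" --yaw '[0, 0, 0, 0, 0]' --jaw '[28, 28, 28, 28, 28]'

```text
t: 16.25
position: [0.5255, 0.115, 0.1609]
eef_rot: [-180.0, -0.0, 39.6]
force: [-0.7, -0.1, -1.6]
gripper_width: 0.0326
grasp_force: 28.3
```

servo_tool --pt "0 0 0.7" --pt "0 0 0.6" --pt "0 0 0.5" --pt "0 0 0" --pt "0 0 0" --yaw '[0, 0, 0, 0, 0]' --jaw '[28, 28, 28, 28, 28]'

```text
t: 16.88
position: [0.5259, 0.1158, 0.1605]
eef_rot: [180.0, -0.1, 39.6]
force: [-7.1, 2.2, 23.5]
gripper_width: 0.0325
grasp_force: 30.1
```

servo_tool --pt "0 0 -0.8" --pt "0 0 0" --pt "0 0 0" --pt "0 0 0" --pt "0 0 0" --yaw '[0, 0, 0, 0, 0]' --jaw '[28, 32, 40, 50, 55]'

```text
t: 17.5
position: [0.5255, 0.1149, 0.1598]
eef_rot: [-180.0, 0.0, 39.6]
force: [0.1, -0.1, -0.3]
gripper_width: 0.0547
grasp_force: 0.0
```

servo_tool --pt "0 0 0" --pt "0 0 -15" --pt "0 0 -25" --pt "0 0 -25" --pt "0 0 -5" --yaw '[0, 0, 0, 0, 0]' --jaw '[55, 55, 55, 55, 55]'

```text
t: 18.12
position: [0.5262, 0.1152, 0.2321]
eef_rot: [179.9, -0.2, 39.6]
force: [-0.1, 0.2, -0.2]
gripper_width: 0.055
grasp_force: 0.0
```

```bash
python3 - <<'E'
from h import *
to(.5795,-.2074,.15)
E
```

```text
at [0.5262 0.1152 0.2321] tool mm [-164.5  282.6   82.1] yaw 39.57 turn None
```

servo_tool --pt "-12 20 0" --pt "-22 38 0" --pt "-25 44 0" --pt "-25 44 0" --pt "-25 44 0" --yaw '[0, 0, 0, 0, 0]' --jaw '[50, 50, 50, 50, 50]'

```text
t: 18.75
position: [0.5625, -0.1026, 0.2299]
eef_rot: [-180.0, 0.0, 39.6]
force: [0.9, -0.1, -0.2]
gripper_width: 0.0501
grasp_force: 0.0
```

servo_tool --pt "-25 42 0" --pt "-20 32 10" --pt "-10 18 25" --pt "0 0 30" --pt "0 0 15" --yaw '[0, 0, 0, 0, 0]' --jaw '[50, 50, 50, 50, 50]'

```text
t: 19.38
position: [0.5781, -0.2067, 0.1483]
eef_rot: [-179.9, 0.1, 39.6]
force: [0.4, -1.2, -0.7]
gripper_width: 0.0497
grasp_force: 0.0
```

```bash
python3 - <<'E'
from h import *
to(.5795,-.2074,.0445)
E
```

```text
at [ 0.5781 -0.2067  0.1483] tool mm [  0.7   1.4 103.8] yaw 39.57 turn None
```

servo_tool --pt "1 1 20" --pt "0 0 28" --pt "0 0 28" --pt "0 0 18" --pt "0 0 9" --yaw '[0, 0, 0, 0, 0]' --jaw '[50, 50, 50, 50, 50]'

```text
t: 20.0
position: [0.5802, -0.2068, 0.0462]
eef_rot: [-180.0, 0.0, 39.6]
force: [-0.9, -0.8, 1.0]
gripper_width: 0.05
grasp_force: 0.0
```

servo_tool --pt "0 0 0" --pt "0 0 0" --pt "0 0 0" --pt "0 0 0" --pt "0 0 0" --yaw '[0, 0, 0, 0, 0]' --jaw '[20, 20, 20, 20, 20]' --grip_force 25

```text
t: 20.62
position: [0.58, -0.2065, 0.0475]
eef_rot: [-180.0, -0.0, 39.6]
force: [-3.2, 4.1, 0.0]
gripper_width: 0.0299
grasp_force: 24.9
```

servo_tool --pt "0 0 -10" --pt "0 0 -25" --pt "0 0 -35" --pt "0 0 -35" --pt "0 0 -20" --yaw '[0, 0, 0, 0, 0]' --jaw '[20, 20, 20, 20, 20]'

```text
t: 21.25
position: [0.5811, -0.2076, 0.1752]
eef_rot: [179.8, -0.1, 39.6]
force: [-0.7, -0.7, -0.6]
gripper_width: 0.0297
grasp_force: 25.0
```

```bash
python3 - <<'E'
from h import *
arm.camera('top'); arm.camera('side')
for n in('top','side'): print(n,[(np.round(d['location'],4).tolist(),round(d['score'],2)) for d in arm.recognise(n,'bottle2_c')])
print(arm.get_obs()['gripper_width']); to(.534,-.4315,.165)
E
```

```text
top [([0.5062, -0.5247, 0.0676], 0.74), ([0.6013, -0.5119, 0.0641], 0.64), ([0.5306, -0.4179, 0.0666], 0.57)]
side [([0.531, -0.4447, 0.0631], 0.93), ([0.6015, -0.5419, 0.0681], 0.77), ([0.5045, -0.5496, 0.0644], 0.62)]
0.029626041570594577
at [ 0.5804 -0.2073  0.1727] tool mm [-178.6  143.3    7.7] yaw 39.56 turn None
```

servo_tool --pt "-15 12 0" --pt "-30 24 0" --pt "-36 29 0" --pt "-36 29 0" --pt "-30 25 0" --yaw '[0, 0, 0, 0, 0]' --jaw '[20, 20, 20, 20, 20]'

```text
t: 22.08
position: [0.5409, -0.3955, 0.171]
eef_rot: [-180.0, 0.1, 39.5]
force: [0.3, 1.3, 0.6]
gripper_width: 0.03
grasp_force: 25.0
```

servo_tool --pt "-20 16 0" --pt "-10 8 0" --pt "0 0 0" --pt "0 0 0" --pt "0 0 0" --yaw '[0, 0, 0, 0, 0]' --jaw '[20, 20, 20, 20, 20]'

```text
t: 22.7
position: [0.5354, -0.429, 0.172]
eef_rot: [-180.0, -0.0, 39.7]
force: [0.9, 1.0, 0.3]
gripper_width: 0.0297
grasp_force: 25.0
```

```bash
python3 - <<'E'
from h import *
s=save('side','s5.png'); to(.5348,-.4309,.165)
p=arm.get_obs()['position']
u0,v0=250,260
g=cv2.resize(s[v0:v0+110,u0:u0+80][:,:,::-1],None,fx=5,fy=5,interpolation=cv2.INTER_CUBIC)
def dot(q,c):
    x=((proj('side',q)-[u0,v0])*5+2).astype(int); cv2.circle(g,tuple(x.tolist()),3,c,-1)
tx=np.array([np.cos(.691),np.sin(.691),0])
dot(p+[0,0,-.0315],(0,0,255)); dot(p-tx*.001+[0,0,-.0315],(0,255,0)); dot([.534,-.4315,.104],(255,0,0))
cv2.imwrite('pics/s5c.png',g)
E
```

```text
at [ 0.5353 -0.4291  0.172 ] tool mm [-1.5  1.   7. ] yaw 39.65 turn None
```

View pics/s5c.png

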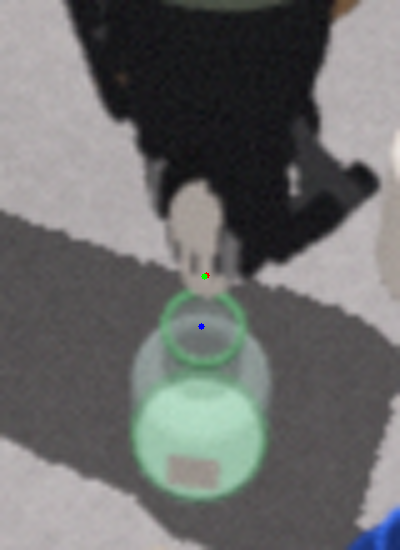

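Stopper tip at crop (205,283) sits over the rim (203,328). Inserting.

servo_tool --pt "-1 1 8" --pt "0 0 12" --pt "0 0 12" --pt "0 0 10" --pt "0 0 5" --yaw '[0, 0, 0, 0, 0]' --jaw '[20, 20, 20, 20, 20]'

```text
t: 23.38
position: [0.5345, -0.4313, 0.1239]
eef_rot: [-179.9, 0.0, 39.6]
force: [-0.3, -0.5, 0.0]
gripper_width: 0.0302
grasp_force: 25.0
```

servo_tool --pt "0 0 4" --pt "0 0 3" --pt "0 0 2" --pt "0 0 2" --pt "0 0 0" --yaw '[0, 0, 0, 0, 0]' --jaw '[20, 20, 20, 20, 20]'

```text
t: 24.0
position: [0.5348, -0.4314, 0.1138]
eef_rot: [-180.0, -0.0, 39.6]
force: [-0.2, 0.4, -0.0]
gripper_width: 0.03
grasp_force: 25.0
```

servo_tool --pt "0 0 1" --pt "0 0 1" --pt "0 0 0" --pt "0 0 0" --pt "0 0 0" --yaw '[0, 0, 0, 0, 0]' --jaw '[20, 20, 20, 45, 50]'

```text
t: 24.62
position: [0.5347, -0.4314, 0.1119]
eef_rot: [180.0, -0.0, 39.6]
force: [0.1, -0.7, -0.1]
gripper_width: 0.0502
grasp_force: 0.0
```

servo_tool --pt "0 0 0" --pt "0 0 -14" --pt "0 0 -14" --pt "0 0 0" --pt "0 0 0" --yaw '[0, 0, 0, 0, 0]' --jaw '[50, 50, 50, 20, 0]'

```text
t: 25.25
position: [0.5347, -0.4314, 0.14]
eef_rot: [180.0, 0.0, 39.6]
force: [1.3, -0.3, 0.4]
gripper_width: 0.014
grasp_force: 0.0
```

servo_tool --pt "0 0 0" --pt "0 0 0" --pt "0 0 6" --pt "0 0 5" --pt "0 0 1.5" --yaw '[0, 0, 0, 0, 0]' --jaw '[0, 0, 0, 0, 0]'

```text
t: 25.88
position: [0.5345, -0.4312, 0.1267]
eef_rot: [-180.0, 0.0, 39.6]
force: [-0.1, -0.5, 0.4]
gripper_width: 0.0001
grasp_force: 0.0
```

servo_tool --pt "0 0 0.7" --pt "0 0 0.7" --pt "0 0 0.7" --pt "0 0 0" --pt "0 0 0" --yaw '[0, 0, 0, 0, 0]' --jaw '[0, 0, 0, 0, 0]'

```text
t: 26.5
position: [0.535, -0.4316, 0.1261]
eef_rot: [179.9, -0.0, 39.6]
force: [-0.5, 1.4, 7.2]
gripper_width: -0.0003
grasp_force: 3.9
```

servo_tool --pt "0 0 0.5" --pt "0 0 0.4" --pt "0 0 0" --pt "0 0 -5" --pt "0 0 -25" --yaw '[0, 0, 0, 0, 0]' --jaw '[0, 0, 0, 0, 30]'

```text
t: 27.12
position: [0.5341, -0.4309, 0.1536]
eef_rot: [-179.9, 0.0, 39.6]
force: [-0.2, 0.6, 1.0]
gripper_width: 0.0169
grasp_force: 0.0
```

```bash
python3 - <<'E'
from h import *
to(.5345,-.4315,.084); s=save('side','s6.png')
cv2.imwrite('pics/s6c.png',cv2.resize(s[120:380,190:340][:,:,::-1],None,fx=2.3,fy=2.3,interpolation=cv2.INTER_CUBIC))
E
```

```text
at [ 0.5341 -0.4309  0.1536] tool mm [-0.1  0.7 69.6] yaw 39.58 turn None
```

View pics/s6c.png

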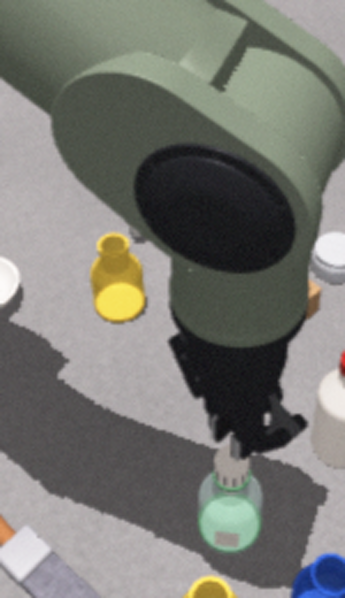

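The second stopper is seated (head on rim at crop (232,465)). Next: grip the neck and carry it to bay 1.

servo_tool --pt "0 0 -5" --pt "0 0 0" --pt "0 0 0" --pt "0 0 0" --pt "0 0 0" --yaw '[0, 0, 0, 0, 0]' --jaw '[60, 60, 60, 60, 60]'

```text
t: 27.8
position: [0.5347, -0.4313, 0.1591]
eef_rot: [-180.0, 0.0, 39.6]
force: [0.4, -0.9, 0.0]
gripper_width: 0.06
grasp_force: 0.0
```

servo_tool --pt "0 0 15" --pt "0 0 25" --pt "0 0 20" --pt "0 0 10" --pt "0 0 4" --yaw '[0, 0, 0, 0, 0]' --jaw '[60, 60, 60, 60, 60]'

```text
t: 28.42
position: [0.5347, -0.4314, 0.0848]
eef_rot: [-180.0, 0.0, 39.6]
force: [-0.3, -0.3, 0.4]
gripper_width: 0.0599
grasp_force: 0.0
```

servo_tool --pt "0 0 0" --pt "0 0 0" --pt "0 0 0" --pt "0 0 0" --pt "0 0 0" --yaw '[0, 0, 0, 0, 0]' --jaw '[45, 38, 34, 30, 28]' --grip_force 28

```text
t: 29.05
position: [0.5349, -0.4315, 0.0861]
eef_rot: [180.0, -0.0, 39.6]
force: [-1.9, 0.6, 5.7]
gripper_width: 0.0323
grasp_force: 27.5
```

servo_tool --pt "0 0 -5" --pt "0 0 -20" --pt "0 0 -40" --pt "0 0 -50" --pt "0 0 -40" --yaw '[0, 0, 0, 0, 0]' --jaw '[28, 28, 28, 28, 28]'

```text
t: 29.68
position: [0.535, -0.4315, 0.244]
eef_rot: [179.9, -0.0, 39.6]
force: [0.1, -0.4, -2.3]
gripper_width: 0.0326
grasp_force: 28.4
```

```bash
python3 - <<'E'
from h import *
to(.5446,.0394,.24); o=arm.get_obs(); print(o['force'],o['gripper_width'],o['grasp_force'])
s=save('side','s7.png'); a=save('top','t7.png')
for n in('top','side'): print(n,[(np.round(d['location'],4).tolist(),round(d['score'],2)) for d in arm.recognise(n,'bottle2_c')+arm.recognise(n,'bottle3_c')])
E
```

```text
at [ 0.535  -0.4315  0.244 ] tool mm [ 307.5 -356.8    4. ] yaw 39.58 turn None
[ 0.07233285 -0.42819414 -2.26654608] 0.03264931398156086 28.381951935589314
top [([0.6081, -0.5044, 0.058], 0.68), ([0.5393, -0.4112, 0.225], 0.66), ([0.4995, -0.5095, 0.0467], 0.64), ([0.5196, 0.1041, 0.1443], 0.9), ([0.4261, -0.1477, 0.0638], 0.89), ([0.4943, 0.2095, 0.0829], 0.18)]
side [([0.5289, -0.4508, 0.215], 0.6), ([0.6055, -0.538, 0.0666], 0.58), ([0.4314, -0.166, 0.0664], 0.91)]
```

servo_tool --pt "10 -12 0" --pt "20 -23 0" --pt "28 -33 0" --pt "32 -37 0" --pt "32 -37 0" --yaw '[0, 0, 0, 0, 0]' --jaw '[28, 28, 28, 28, 28]'

```text
t: 30.6
position: [0.5377, -0.2415, 0.2399]
eef_rot: [-179.9, 0.0, 39.6]
force: [0.7, 0.2, -2.6]
gripper_width: 0.0324
grasp_force: 28.4
```

servo_tool --pt "32 -37 0" --pt "32 -37 0" --pt "32 -37 0" --pt "30 -35 0" --pt "24 -28 0" --yaw '[0, 0, 0, 0, 0]' --jaw '[28, 28, 28, 28, 28]'

```text
t: 31.22
position: [0.5421, -0.0117, 0.24]
eef_rot: [-180.0, 0.0, 39.7]
force: [-0.4, -0.1, -1.6]
gripper_width: 0.0321
grasp_force: 28.4
```

servo_tool --pt "18 -20 0" --pt "12 -14 0" --pt "5 -6 0" --pt "0 0 0" --pt "0 0 0" --yaw '[0, 0, 0, 0, 0]' --jaw '[28, 28, 28, 28, 28]'

```text
t: 31.85
position: [0.5445, 0.0375, 0.2403]
eef_rot: [180.0, 0.0, 39.5]
force: [-0.5, -0.4, -2.6]
gripper_width: 0.0319
grasp_force: 28.4
```

```bash
python3 - <<'E'
from h import *
to(.5446,.0394,.1641)
E
```

```text
at [0.5445 0.0375 0.2403] tool mm [ 1.3 -1.4 76.2] yaw 39.5 turn None
```

servo_tool --pt "1 -1 10" --pt "0 0 14" --pt "0 0 14" --pt "0 0 10" --pt "0 0 7" --yaw '[0, 0, 0, 0, 0]' --jaw '[28, 28, 28, 28, 28]'

```text
t: 32.48
position: [0.5445, 0.04, 0.1846]
eef_rot: [-180.0, 0.0, 39.6]
force: [0.7, -0.5, -2.6]
gripper_width: 0.0326
grasp_force: 28.4
```

servo_tool --pt "0 0 1.5" --pt "0 0 1.5" --pt "0 0 1" --pt "0 0 1" --pt "0 0 1" --yaw '[0, 0, 0, 0, 0]' --jaw '[28, 28, 28, 28, 28]'

```text
t: 33.1
position: [0.5447, 0.04, 0.1795]
eef_rot: [180.0, -0.0, 39.6]
force: [1.0, -0.2, -2.3]
gripper_width: 0.0324
grasp_force: 28.4
```

servo_tool --pt "0 0 1" --pt "0 0 1" --pt "0 0 1" --pt "0 0 1" --pt "0 0 0" --yaw '[0, 0, 0, 0, 0]' --jaw '[28, 28, 28, 28, 28]'

```text
t: 33.72
position: [0.5446, 0.04, 0.1753]
eef_rot: [-180.0, 0.0, 39.6]
force: [-0.1, 0.2, -2.7]
gripper_width: 0.0321
grasp_force: 28.4
```

servo_tool --pt "0 0 1" --pt "0 0 1" --pt "0 0 1" --pt "0 0 1" --pt "0 0 0" --yaw '[0, 0, 0, 0, 0]' --jaw '[28, 28, 28, 28, 28]'

```text
t: 34.35
position: [0.5446, 0.04, 0.1713]
eef_rot: [-180.0, 0.0, 39.6]
force: [-0.3, 0.5, -1.6]
gripper_width: 0.0324
grasp_force: 28.4
```

servo_tool --pt "0 0 1.5" --pt "0 0 1.5" --pt "0 0 1.3" --pt "0 0 1" --pt "0 0 0" --yaw '[0, 0, 0, 0, 0]' --jaw '[28, 28, 28, 28, 28]'

```text
t: 34.98
position: [0.5446, 0.04, 0.166]
eef_rot: [-180.0, 0.0, 39.6]
force: [1.0, -0.6, -1.7]
gripper_width: 0.0324
grasp_force: 28.4
```

servo_tool --pt "0 0 0.8" --pt "0 0 0.7" --pt "0 0 0.7" --pt "0 0 0" --pt "0 0 0" --yaw '[0, 0, 0, 0, 0]' --jaw '[28, 28, 28, 28, 28]'

```text
t: 35.6
position: [0.5448, 0.0401, 0.1641]
eef_rot: [180.0, -0.0, 39.6]
force: [-0.5, 1.0, 1.6]
gripper_width: 0.0323
grasp_force: 28.8
```

Bay 1 takes the bottle, with contact at exactly tray height. Release and rise.

servo_tool --pt "0 0 0.3" --pt "0 0 0" --pt "0 0 0" --pt "0 0 0" --pt "0 0 0" --yaw '[0, 0, 0, 0, 0]' --jaw '[28, 32, 40, 50, 55]'

```text
t: 36.22
position: [0.5447, 0.0399, 0.1635]
eef_rot: [-180.0, 0.0, 39.6]
force: [0.6, -0.0, -0.5]
gripper_width: 0.0549
grasp_force: 0.0
```

servo_tool --pt "0 0 0" --pt "0 0 -15" --pt "0 0 -25" --pt "0 0 -30" --pt "0 0 -30" --yaw '[0, 0, 0, 0, 0]' --jaw '[55, 55, 55, 55, 55]'

```text
t: 36.85
position: [0.5447, 0.0401, 0.2657]
eef_rot: [180.0, -0.0, 39.6]
force: [0.2, -0.3, 0.2]
gripper_width: 0.055
grasp_force: 0.0
```

```bash
python3 - <<'E'
from h import *
s=save('side','s8.png'); a=save('top','t8.png')
for n in('top','side'): print(n,[(np.round(d['location'],4).tolist(),round(d['score'],2)) for k in('bottle2_c','bottle3_c','stopper1_c','crank_grip') for d in arm.recognise(n,k)])
to(.47175,.3352,.26,14); print(arm.get_obs()['qpos'].round())
E
```

```text
top [([0.6017, -0.5133, 0.0597], 0.66), ([0.5094, -0.5245, 0.0696], 0.57), ([0.4267, -0.1466, 0.0659], 0.61), ([0.4534, 0.3275, 0.1787], 0.24), ([0.452, 0.3315, 0.1748], 0.52)]
side [([0.6042, -0.5398, 0.0672], 0.63), ([0.5397, 0.0226, 0.1345], 0.6), ([0.5049, -0.5526, 0.0644], 0.55), ([0.5096, 0.0997, 0.143], 0.84), ([0.4274, -0.1672, 0.0639], 0.68)]
at [0.5445 0.04   0.2631] tool mm [ 132.1 -273.9    3.1] yaw 39.59 turn 0.447
[  8.  22. -24. 101.  10.  59. -70.]
```

Both bottles stand stoppered in bays 1 and 2. For the crank I'll turn the tool to yaw 194° (wrist range), so the fingers close along the shaker's y.

servo_tool --pt "0 0 -4" --pt "0 0 -4" --pt "0 0 -4" --pt "0 0 -4" --pt "0 0 -4" --yaw '[-0.18, -0.18, -0.18, -0.18, -0.18]' --jaw '[45, 45, 45, 45, 45]'

```text
t: 37.98
position: [0.5446, 0.04, 0.2834]
eef_rot: [-180.0, -0.0, 91.5]
force: [-0.3, 0.6, -0.9]
gripper_width: 0.0446
grasp_force: 0.0
```

servo_tool --pt "0 0 0" --pt "0 0 0" --pt "0 0 0" --pt "0 0 0" --pt "0 0 0" --yaw '[-0.18, -0.18, -0.18, -0.18, -0.18]' --jaw '[45, 45, 45, 45, 45]'

```text
t: 38.6
position: [0.5445, 0.0399, 0.2833]
eef_rot: [-180.0, -0.0, 143.1]
force: [-0.3, -0.3, 0.2]
gripper_width: 0.0446
grasp_force: 0.0
```

servo_tool --pt "0 0 0" --pt "0 0 0" --pt "0 0 0" --pt "0 0 0" --pt "0 0 0" --yaw '[-0.18, -0.18, -0.18, -0.18, -0.175]' --jaw '[45, 45, 45, 45, 45]'

```text
t: 39.22
position: [0.5446, 0.04, 0.2833]
eef_rot: [180.0, -0.0, -165.7]
force: [0.4, -1.1, 0.3]
gripper_width: 0.045
grasp_force: 0.0
```

```bash
cat > w.py <<'E'
from sh import *
yaw=np.radians(14.0); X=np.array([np.cos(yaw),np.sin(yaw),0]);Y=np.array([-np.sin(yaw),np.cos(yaw),0]); Z=np.array([0,0,1.])
W=np.array([.47175,.3352,.145])
E
python3 - <<'E'
from w import *
f=lambda p:[round(float((p-W)@v*1000),1) for v in (X,Y)]
a=cv2.imread('pics/top0.png').astype(int)
for c,z in [((150,355),.178),((143,308),.180),((157,400),.180),((165,425),.171)]: print(c,f(ray('top',crop2px(c,o2),z)))
# dark grip pixels near the hub in the top picture
u=proj('top',W-.013*X+[0,0,.03]); print(u)
v0,u0=int(u[1])-14,int(u[0])-9
print(a[v0:v0+28,u0:u0+18].sum(2)//3)
# wheel rim fit
s=arm.trace('side','wheel')[:1]
to(*(W-.008*X)[:2],.25,194); print(arm.get_obs()['qpos'].round())
E
```

```text
(150, 355) [-14.5, -2.2]
(143, 308) [14.4, -5.5]
(157, 400) [-42.4, -0.5]
(165, 425) [-58.1, 1.5]
[111.54671198 248.00374104]
[[113 111 113 110 112 113 113 112 112 112 108 105  97  87  71  66  63  61]
 [110 114 112 114 111 112 113 112 108 105  88  83  81  74  73  75  78 101]
 [ 88 105 103 109 105 104 102 101  83  63  59  66  75  61  48  54  89 144]
 [ 70  65  60  89  74  57  49  28  27  25  25  26  57  65  64  94 145 173]
 [111  96  88  63  32  28  31  31  29  28  27  20  72  89  90 140 174 182]
 [159 152 144 100  38  35  35  36  30  31  19  24  47  81  94 155 181 164]
 [176 171 167 117  32  30  35  36  31  33  27  26  45  82  96 155 169 143]
 [157 160 170 127  53  32  35  37  41  34  29  20  30  80  96  97 165 147]
 [117 126 140 119  66  28  35  39  41  34  32  25  23  73  95  98 170 157]
 [111 109 107  99  67  29  34  39  41  36  28  28  23  49  84  98 159 151]
 [111 111 110 112  78  30  27  37  39  36  31  24  23  46  84  98  97 101]
 [111 111 112 114  86  40  28  39  44  39  31  23  25  34  79  97  97  93]
 [112 114 112 113  92  48  31  40  46  44  34  28  26  23  74  95  93  85]
[... 541 characters left out ...]
15 115 116  90  48  34  50  55  45  31  28  24  23  61  87]
 [114 114 116 113 114 114 100  58  32  47  54  50  32  23  27  25  48  82]
 [115 113 114 116 115 114 115  79  31  40  55  48  36  29  21  25  31  78]
 [114 113 113 116 114 113 114  81  36  41  54  54  36  30  25  25  37  68]
 [114 113 114 115 114 115 115  98  59  38  50  46  32  31  31  27  46  74]
 [113 113 113 115 114 114 114 113  79  37  42  53  91  92  76  66  64  74]
 [114 112 113 112 113 114 113 109  87  58  58  90 167 165 140 118  87  82]
 [113 114 113 111 113 111 108 104 124 107  78 122 178 168 146 143 110  80]]
at [0.5446 0.0398 0.2832] tool mm [  2.8 304.3  33.2] yaw -165.17 turn -6.269
[ 31.  29. -58.  98.  26.  68.  70.]
```

servo_tool --pt "0 20 0" --pt "0 35 0" --pt "0 42 0" --pt "0 45 0" --pt "0 45 0" --yaw '[0, 0, 0, 0, 0]' --jaw '[45, 45, 45, 45, 45]'

```text
t: 39.9
position: [0.4984, 0.2237, 0.2837]
eef_rot: [180.0, 0.0, -166.2]
force: [0.6, -0.5, -0.3]
gripper_width: 0.045
grasp_force: 0.0
```

servo_tool --pt "1 45 0" --pt "1 35 10" --pt "1 25 20" --pt "0 11 20" --pt "0 0 10" --yaw '[0, 0, 0, 0, 0]' --jaw '[45, 45, 45, 45, 45]'

```text
t: 40.52
position: [0.4678, 0.3335, 0.2223]
eef_rot: [-180.0, -0.1, -166.0]
force: [0.6, 0.6, 0.4]
gripper_width: 0.0453
grasp_force: 0.0
```

```bash
python3 - <<'E'
from w import *
to(*(W-.008*X-.0007*Y)[:2],.158,194); print(arm.get_obs()['qpos'].round())
arm.camera('side');arm.camera('top')
for n in('top','side'): print(n,[(np.round(d['location'],4).tolist(),round(d['score'],2)) for k in('bottle2_c','bottle3_c','stopper1_c','crank_grip') for d in arm.recognise(n,k)])
E
```

```text
at [0.4678 0.3335 0.2223] tool mm [ 3.8 -0.  64.3] yaw -166.02 turn -6.284
[ -4.  35. -55.  98.  32.  64.  35.]
top [([0.506, -0.5229, 0.0661], 0.86), ([0.6034, -0.5118, 0.0623], 0.82), ([0.5353, 0.0322, 0.1424], 0.79), ([0.4276, -0.1495, 0.0634], 0.93), ([0.5198, 0.1039, 0.1411], 0.82), ([0.5347, 0.0339, 0.1407], 0.7), ([0.5158, 0.169, 0.0736], 0.61), ([0.3477, -0.4493, 0.021], 0.33), ([0.5134, 0.1666, 0.0785], 0.73), ([0.5181, 0.115, 0.206], 0.47), ([0.5412, 0.0396, 0.2037], 0.71)]
side [([0.6026, -0.5416, 0.0649], 0.89), ([0.5378, 0.0217, 0.1319], 0.88), ([0.7645, 0.1157, 0.0011], 0.71), ([0.502, -0.551, 0.0644], 0.56), ([0.5117, 0.0972, 0.1449], 0.64), ([0.4601, 0.328, 0.1751], 0.48)]
```

servo_tool --pt "4 0 15" --pt "0 0 20" --pt "0 0 15" --pt "0 0 10" --pt "0 0 4" --yaw '[0, 0, 0, 0, 0]' --jaw '[45, 45, 45, 45, 45]'

```text
t: 41.65
position: [0.4644, 0.3323, 0.1588]
eef_rot: [-180.0, -0.0, -166.0]
force: [-0.1, -0.2, 1.1]
gripper_width: 0.0447
grasp_force: 0.0
```

servo_tool --pt "0 0 0" --pt "0 0 0" --pt "0 0 0" --pt "0 0 0" --pt "0 0 0" --yaw '[0, 0, 0, 0, 0]' --jaw '[38, 30, 24, 18, 15]' --grip_force 22

```text
t: 42.28
position: [0.4644, 0.3349, 0.1607]
eef_rot: [179.8, 0.1, -165.9]
force: [-1.2, 12.6, -0.7]
gripper_width: 0.0211
grasp_force: 22.1
```

servo_tool --pt "0 1.5 0" --pt "0 1.5 0" --pt "0 0 0" --pt "0 0 0" --pt "0 0 0" --yaw '[0, 0, 0, 0, 0]' --jaw '[15, 15, 15, 15, 15]'

```text
t: 42.9
position: [0.4642, 0.3356, 0.1601]
eef_rot: [180.0, 0.1, -166.0]
force: [1.7, 3.6, 6.0]
gripper_width: 0.0212
grasp_force: 22.1
```

servo_tool --pt "0.7 0 -9.1" --pt "2.1 0 -8.8" --pt "3.5 0 -8.4" --pt "4.8 0 -7.8" --pt "5.9 0 -6.9" --yaw '[0, 0, 0, 0, 0]' --jaw '[15, 15, 15, 15, 15]'

```text
t: 43.52
position: [0.4469, 0.3312, 0.2006]
eef_rot: [180.0, -0.0, -166.0]
force: [-1.0, 4.9, -4.2]
gripper_width: 0.0208
grasp_force: 21.7
```

servo_tool --pt "6.9 0 -5.9" --pt "7.8 0 -4.8" --pt "8.4 0 -3.5" --pt "8.8 0 -2.1" --pt "9.1 0 -0.7" --yaw '[0, 0, 0, 0, 0]' --jaw '[15, 15, 15, 15, 15]'

```text
t: 44.15
position: [0.408, 0.3216, 0.2182]
eef_rot: [179.9, 0.1, -166.0]
force: [3.9, 5.0, 2.2]
gripper_width: 0.0196
grasp_force: 21.3
```

```bash
python3 - <<'E'
from w import *
o=arm.get_obs(); print(o['position'],o['force'],o['gripper_width'],o['qpos'].round())
s=save('side','s9.png'); arm.camera('top')
for n in('top','side'): print(n,[(np.round(d['location'],4).tolist(),round(d['score'],2)) for k in('crank_grip','crank') for d in arm.recognise(n,k)])
E
```

```text
[0.4080286  0.32158143 0.21815762] [3.91090755 4.97256915 2.20170584] 0.019625336533539633 [ -3.  31. -57. 106.  30.  59.  31.]
top [([0.4305, 0.3299, 0.1689], 0.53), ([0.4307, 0.3228, 0.1726], 0.63)]
side [([0.4217, 0.3188, 0.2004], 0.64)]
```

servo_tool --pt "1 0 0" --pt "1 0 0" --pt "0 0 0" --pt "0 0 0" --pt "0 0 0" --yaw '[0, 0, 0, 0, 0]' --jaw '[15, 15, 15, 15, 15]'

```text
t: 45.08
position: [0.4065, 0.3211, 0.218]
eef_rot: [180.0, 0.1, -166.0]
force: [2.3, 3.2, 9.6]
gripper_width: 0.02
grasp_force: 22.8
```

servo_tool --pt "0 0 0" --pt "0 0 0" --pt "0 0 0" --pt "0 0 -20" --pt "0 0 -40" --yaw '[0, 0, 0, 0, 0]' --jaw '[45, 45, 45, 45, 45]'

```text
t: 45.7
position: [0.4053, 0.3205, 0.2786]
eef_rot: [-180.0, -0.1, -166.0]
force: [0.4, -0.2, 0.9]
gripper_width: 0.0449
grasp_force: 0.0
```

```bash
python3 - <<'E'
from w import *
o=arm.get_obs(); print(o['position'],o['force'])
s=save('side','s10.png'); a=save('top','t10.png')
W2=W+.0023*Y; H=W2-.066*X+[0,0,.026]
for n in('top','side'):
    print(n,[(np.round(d['location'],4).tolist(),round(d['score'],2)) for k in('crank_grip',) for d in arm.recognise(n,k)])
    for d in arm.trace(n,'crank_grip')[:1]:
        q=np.argwhere(d['region'])[:,::-1]; print(d['score'],len(q),q.mean(0),q.min(0),q.max(0))
    print('pred upright',proj(n,H+.024*Z),proj(n,H+.082*Z),'flat',proj(n,H+.024*X),proj(n,H+.082*X))
u0,v0=215,75
g=cv2.resize(s[v0:v0+75,u0:u0+75][:,:,::-1],None,fx=8,fy=8,interpolation=cv2.INTER_CUBIC)
cv2.imwrite('pics/s10c.png',g)
E
```

```text
[0.40525442 0.32045382 0.27863917] [ 0.42313797 -0.24285776  0.8528912 ]
top [([0.4913, 0.2077, 0.0798], 0.39)]
0.39 33 [114.         258.78787879] [112 252] [116 269]
pred upright [112.87271305 269.66183094] [103.95375917 271.13422461] flat [113.99467179 259.62882505] [108.44582526 236.88029517]
side [([0.6186, -0.1754, 0.0605], 0.72), ([0.4122, 0.314, 0.2188], 0.69)]
0.5 145 [231.63448276  94.22758621] [227  83] [245 107]
pred upright [230.7736511  100.80108178] [229.08641305  84.01975398] flat [238.54162984 106.26624201] [255.45892173 103.50443821]
```

The side net and trace show the grip standing vertically over the hinge (trace rows 83–107, as predicted), so it is latched. I'll re-grasp it centred and wind.

servo_tool --pt "-2 0.5 15" --pt "0 0 22" --pt "0 0 20" --pt "0 0 11" --pt "0 0 5" --yaw '[0, 0, 0, 0, 0]' --jaw '[45, 45, 45, 45, 45]'

```text
t: 46.62
position: [0.4073, 0.3217, 0.2039]
eef_rot: [-180.0, -0.0, -166.0]
force: [-0.1, -0.5, 0.5]
gripper_width: 0.0453
grasp_force: 0.0
```

servo_tool --pt "0 0 0" --pt "0 0 0" --pt "0 0 0" --pt "0 0 0" --pt "0 0 0" --yaw '[0, 0, 0, 0, 0]' --jaw '[35, 25, 15, 15, 15]' --grip_force 35

```text
t: 47.25
position: [0.4077, 0.3219, 0.2051]
eef_rot: [180.0, 0.0, -166.0]
force: [-1.1, 0.1, 5.8]
gripper_width: 0.0212
grasp_force: 34.2
```

servo_tool --pt "-1.0 11.5 0" --pt "-3.0 11.1 0" --pt "-4.9 10.4 0" --pt "-6.6 9.4 0" --pt "-8.1 8.1 0" --yaw '[0, 0, 0, 0, 0]' --jaw '[15, 15, 15, 15, 15]'

```text
t: 47.88
position: [0.4183, 0.377, 0.2051]
eef_rot: [180.0, 0.0, -166.0]
force: [-0.9, -2.6, 8.2]
gripper_width: 0.0208
grasp_force: 34.6
```

```bash
cat >> w.py <<'E'
W2=W+.0023*Y
def wheel(R=66):
    o=arm.get_obs(); d=(o['position']-W2)*1000; x,y=-d@X,d@Y; th=np.degrees(np.arctan2(y,x))
    print('tool xy',round(x,1),round(y,1),'r',round(float(np.hypot(x,y)),1),'th',round(float(th),1),'F tool',(-o['force']@X).round(1),(o['force']@Y).round(1),o['force'][2].round(1),'z',o['position'][2].round(4),'w',o['gripper_width'].round(4),o['qpos'].round(),'t',o['t'])
E
python3 -c "
from w import *
wheel()"
```

```text
Traceback (most recent call last):
  File "w.py", line 7, in wheel
    print('tool xy',round(x,1),round(y,1),'r',round(float(np.hypot(x,y)),1),'th',round(float(th),1),'F tool',(-o['force']@X).round(1),(o['force']@Y).round(1),o['force'][2].round(1),'z',o['position'][2].round(4),'w',o['gripper_width'].round(4),o['qpos'].round(),'t',o['t'])
                                                                                                                                                                                                                       ^^^^^^^^^^^^^^^^^^^^^^^^
AttributeError: 'float' object has no attribute 'round'
```

Radius 66, angle 50°, light forces. Continuing to 350°.

servo_tool --pt "-19.8 11.5 0" --pt "-22.6 4 0" --pt "-22.6 -4 0" --pt "-19.8 -11.5 0" --pt "-14.7 -17.6 0" --yaw '[0, 0, 0, 0, 0]' --jaw '[15, 15, 15, 15, 15]'

```text
t: 48.5
position: [0.519, 0.3835, 0.205]
eef_rot: [180.0, -0.0, -166.0]
force: [-11.5, -6.9, 11.4]
gripper_width: 0.0211
grasp_force: 35.3
```

```bash
sed -i "s/o\['gripper_width'\].round(4)/o['gripper_width']/" w.py; python3 -c "
from w import *
wheel()"
```

```text
tool xy -57.6 33.1 r 66.4 th 150.1 F tool 12.8 -3.9 11.4 z 0.205 w 0.021079322113992268 [-10.  42. -52.  88.  35.  67.  35.] t 48.5
```

servo_tool --pt "-7.8 -21.5 0" --pt "0 -22.9 0" --pt "7.8 -21.5 0" --pt "14.7 -17.6 0" --pt "19.8 -11.5 0" --yaw '[0, 0, 0, 0, 0]' --jaw '[15, 15, 15, 15, 15]'

```text
t: 49.12
position: [0.5085, 0.2831, 0.2051]
eef_rot: [179.9, 0.1, -166.0]
force: [-4.4, 10.6, 4.3]
gripper_width: 0.0211
grasp_force: 35.0
```

servo_tool --pt "22.6 -4 0" --pt "22.6 4 0" --pt "19.8 11.5 0" --pt "14.7 17.6 0" --pt "7.8 21.5 0" --yaw '[0, 0, 0, 0, 0]' --jaw '[15, 15, 15, 15, 15]'

```text
t: 49.75
position: [0.4108, 0.3102, 0.205]
eef_rot: [-179.9, -0.0, -166.1]
force: [0.5, -3.0, 8.9]
gripper_width: 0.0215
grasp_force: 35.8
```

```bash
python3 -c "
from w import *
wheel()"
```

```text
tool xy 65.2 -11.8 r 66.2 th -10.3 F tool 0.3 -3.1 8.9 z 0.205 w 0.021462090004203942 [ -2.  31. -57. 108.  31.  58.  31.] t 49.75
```

servo_tool --pt "0 22.9 0" --pt "-7.8 21.5 0" --pt "-14.7 17.6 0" --pt "-19.8 11.5 0" --pt "-22.6 4 0" --yaw '[0, 0, 0, 0, 0]' --jaw '[15, 15, 15, 15, 15]'

```text
t: 50.38
position: [0.4558, 0.4023, 0.205]
eef_rot: [-180.0, 0.0, -166.0]
force: [-1.1, -10.1, 9.7]
gripper_width: 0.021
grasp_force: 36.1
```

servo_tool --pt "-22.6 -4 0" --pt "-19.8 -11.5 0" --pt "-14.7 -17.6 0" --pt "-7.8 -21.5 0" --pt "0 -22.9 0" --yaw '[0, 0, 0, 0, 0]' --jaw '[15, 15, 15, 15, 15]'

```text
t: 51.0
position: [0.5368, 0.3425, 0.2051]
eef_rot: [179.9, -0.0, -166.0]
force: [-13.5, 1.6, 8.3]
gripper_width: 0.0209
grasp_force: 35.8
```

```bash
python3 -c "
from w import *
wheel()"
```

```text
tool xy -64.9 -11.0 r 65.8 th -170.4 F tool 12.7 4.8 8.3 z 0.2051 w 0.020910597425181775 [ -5.  41. -53.  89.  35.  67.  39.] t 51.0
```

servo_tool --pt "7.8 -21.5 0" --pt "14.7 -17.6 0" --pt "19.8 -11.5 0" --pt "22.6 -4 0" --pt "22.6 4 0" --yaw '[0, 0, 0, 0, 0]' --jaw '[15, 15, 15, 15, 15]'

```text
t: 51.62
position: [0.4649, 0.2714, 0.2051]
eef_rot: [180.0, 0.1, -166.1]
force: [3.2, 6.5, 3.9]
gripper_width: 0.0212
grasp_force: 35.6
```

servo_tool --pt "10.5 4.9 0" --pt "9.4 6.6 0" --pt "8.1 8.1 0" --pt "6.6 9.4 0" --pt "4.9 10.4 0" --yaw '[0, 0, 0, 0, 0]' --jaw '[15, 15, 15, 15, 15]'

```text
t: 52.25
position: [0.4166, 0.3005, 0.2049]
eef_rot: [-179.9, -0.0, -166.0]
force: [-1.8, -5.2, 12.5]
gripper_width: 0.0211
grasp_force: 36.5
```

```bash
python3 -c "
from w import *
wheel()"
```

```text
tool xy 61.9 -22.6 r 65.9 th -20.1 F tool 3.0 -4.6 12.5 z 0.2049 w 0.02111917637521624 [ -1.  31. -57. 108.  31.  58.  32.] t 52.25
```

servo_tool --pt "3 11.1 0" --pt "0.8 8.5 0" --pt "0.2 2 0" --pt "0 0 0" --pt "0 0 0" --yaw '[0, 0, 0, 0, 0]' --jaw '[15, 15, 15, 15, 15]'

```text
t: 52.88
position: [0.4072, 0.3214, 0.205]
eef_rot: [180.0, -0.0, -166.0]
force: [-5.4, 0.9, 11.1]
gripper_width: 0.021
grasp_force: 36.2
```

```bash
python3 -c "
from w import *
wheel()"
```

```text
tool xy 65.9 -0.1 r 65.9 th -0.0 F tool 5.0 2.2 11.1 z 0.205 w 0.020950495736093425 [ -4.  32. -57. 107.  31.  58.  30.] t 52.875
```

servo_tool --pt "0 1 0" --pt "0 1 0" --pt "0 0.8 0" --pt "0 0 0" --pt "0 0 0" --yaw '[0, 0, 0, 0, 0]' --jaw '[15, 15, 15, 15, 15]'

```text
t: 53.5
position: [0.4071, 0.3222, 0.2048]
eef_rot: [-179.8, -0.1, -166.1]
force: [-3.3, -12.4, 18.5]
gripper_width: 0.0208
grasp_force: 37.1
```

```bash
python3 -c "
from w import *
wheel()"
```

```text
tool xy 65.8 0.7 r 65.8 th 0.6 F tool 6.2 -11.2 18.5 z 0.2048 w 0.02081114813457885 [ -4.  32. -57. 107.  31.  59.  30.] t 53.5
```

The wheel is at its stop (the same angle as the start, 11 N). Now folding the handle back down.

servo_tool --pt "0 -1.8 0" --pt "-8.3 0 0.6" --pt "-8.1 0 1.9" --pt "-7.7 0 3.2" --pt "-7.1 0 4.4" --yaw '[0, 0, 0, 0, 0]' --jaw '[15, 15, 15, 15, 15]' --grip_force 25

```text
t: 54.12
position: [0.4377, 0.3294, 0.1943]
eef_rot: [-180.0, -0.0, -166.0]
force: [-3.2, -1.4, 5.5]
gripper_width: 0.0211
grasp_force: 35.9
```

servo_tool --pt "-6.4 0 5.4" --pt "-5.4 0 6.3" --pt "-4.4 0 7.1" --pt "0 0 0" --pt "0 0 0" --yaw '[0, 0, 0, 0, 0]' --jaw '[15, 15, 15, 15, 15]'

```text
t: 54.75
position: [0.4538, 0.3334, 0.1758]
eef_rot: [180.0, 0.0, -166.0]
force: [4.0, 2.5, 2.6]
gripper_width: 0.0212
grasp_force: 35.8
```

```bash
python3 -c "
from w import *
wheel()"
```

```text
tool xy 17.9 0.3 r 17.9 th 0.9 F tool -4.5 1.5 2.6 z 0.1758 w 0.02122596247161425 [ -6.  37. -54. 102.  35.  59.  31.] t 54.75
```

servo_tool --pt "-2.5 0 7" --pt "-1.5 0 5.5" --pt "0 0 0" --pt "0 0 0" --pt "0 0 0" --yaw '[0, 0, 0, 0, 0]' --jaw '[15, 15, 15, 35, 45]'

```text
t: 55.38
position: [0.457, 0.3338, 0.163]
eef_rot: [-180.0, -0.0, -166.0]
force: [0.1, -0.5, -0.3]
gripper_width: 0.0451
grasp_force: 0.0
```

servo_tool --pt "0 0 0" --pt "0 0 0" --pt "0 0 -15" --pt "0 0 -25" --pt "0 0 0" --yaw '[0, 0, 0, 0, 0]' --jaw '[45, 45, 45, 45, 20]'

```text
t: 56.0
position: [0.4579, 0.3347, 0.2055]
eef_rot: [179.9, 0.2, -166.0]
force: [0.5, 0.5, -0.5]
gripper_width: 0.0279
grasp_force: 0.0
```

servo_tool --pt "0 0 0" --pt "0 0 0" --pt "0 0 7" --pt "0 0 5" --pt "0 0 2" --yaw '[0, 0, 0, 0, 0]' --jaw '[0, 0, 0, 0, 0]'

```text
t: 56.62
position: [0.4571, 0.3339, 0.1885]
eef_rot: [-180.0, -0.0, -166.0]
force: [0.5, -0.7, -0.7]
gripper_width: 0.0
grasp_force: 0.0
```

servo_tool --pt "0 0 3" --pt "0 0 2" --pt "0 0 0.7" --pt "0 0 0.7" --pt "0 0 0" --yaw '[0, 0, 0, 0, 0]' --jaw '[0, 0, 0, 0, 0]'

```text
t: 57.25
position: [0.4573, 0.334, 0.1829]
eef_rot: [180.0, 0.0, -166.0]
force: [-0.1, -0.4, -0.1]
gripper_width: -0.0002
grasp_force: 0.0
```

servo_tool --pt "0 0 0.8" --pt "0 0 0.6" --pt "0 0 0.4" --pt "0 0 0" --pt "0 0 0" --yaw '[0, 0, 0, 0, 0]' --jaw '[0, 0, 0, 0, 0]'

```text
t: 57.88
position: [0.4574, 0.3343, 0.1814]
eef_rot: [180.0, 0.0, -166.0]
force: [-0.3, -0.5, 6.8]
gripper_width: 0.0002
grasp_force: 3.4
```

The handle is flat (contact at z = 0.181). Retreating for a last look.

servo_tool --pt "0 0 -5" --pt "0 0 -30" --pt "0 0 -40" --pt "0 0 -40" --pt "0 0 -30" --yaw '[0, 0, 0, 0, 0]' --jaw '[0, 0, 20, 40, 40]'

```text
t: 58.5
position: [0.4572, 0.3341, 0.3278]
eef_rot: [180.0, 0.0, -166.0]
force: [0.7, -0.4, -0.4]
gripper_width: 0.0399
grasp_force: 0.0
```

servo_tool --pt "0 20 -10" --pt "0 30 -10" --pt "0 35 -10" --pt "0 35 0" --pt "0 20 0" --yaw '[0, 0, 0, 0, 0]' --jaw '[40, 40, 40, 40, 40]'

```text
t: 59.12
position: [0.4224, 0.4714, 0.3561]
eef_rot: [180.0, -0.0, -165.9]
force: [0.0, -0.9, -0.1]
gripper_width: 0.0397
grasp_force: 0.0
```

```bash
python3 - <<'E'
from w import *
s=save('side','s11.png'); a=save('top','t11.png')
for n in('top','side'): print(n,[(k,np.round(d['location'],4).tolist(),round(d['score'],2)) for k in('bottle2_c','stopper1_c','crank_grip','wash_bottle','tin') for d in arm.recognise(n,k)])
g1=cv2.resize(s[70:230,200:330][:,:,::-1],(487,600),interpolation=cv2.INTER_CUBIC)
g2=cv2.resize(a[150:300,80:280][:,:,::-1],(312,234),interpolation=cv2.INTER_CUBIC)
out=np.zeros((600,799,3),np.uint8); out[:,:487]=g1; out[:234,487:]=g2
out[240:474,487:]=cv2.resize(s[:,:,::-1],(312,234))
cv2.imwrite('pics/fin.png',out)
E
```

```text
top [('bottle2_c', [0.5067, -0.523, 0.0658], 0.93), ('bottle2_c', [0.6037, -0.5113, 0.0641], 0.81), ('bottle2_c', [0.5443, 0.0337, 0.1455], 0.8), ('bottle2_c', [0.491, 0.2153, 0.0792], 0.51), ('stopper1_c', [0.5325, 0.1183, 0.2066], 0.56), ('stopper1_c', [0.6473, -0.3409, 0.0993], 0.19), ('crank_grip', [0.456, 0.3336, 0.177], 0.61), ('wash_bottle', [0.6473, -0.3401, 0.0961], 0.65), ('tin', [0.6902, -0.1073, 0.0348], 0.9)]
side [('bottle2_c', [0.5517, 0.0232, 0.1367], 0.87), ('bottle2_c', [0.5077, -0.5528, 0.0627], 0.6), ('bottle2_c', [0.6039, -0.5415, 0.0655], 0.56), ('stopper1_c', [0.5345, 0.1075, 0.2002], 0.64), ('crank_grip', [0.4587, 0.3256, 0.1793], 0.62), ('wash_bottle', [0.6489, -0.3645, 0.0932], 0.63), ('tin', [0.5252, 0.1022, 0.1465], 0.22)]
```

View pics/fin.png

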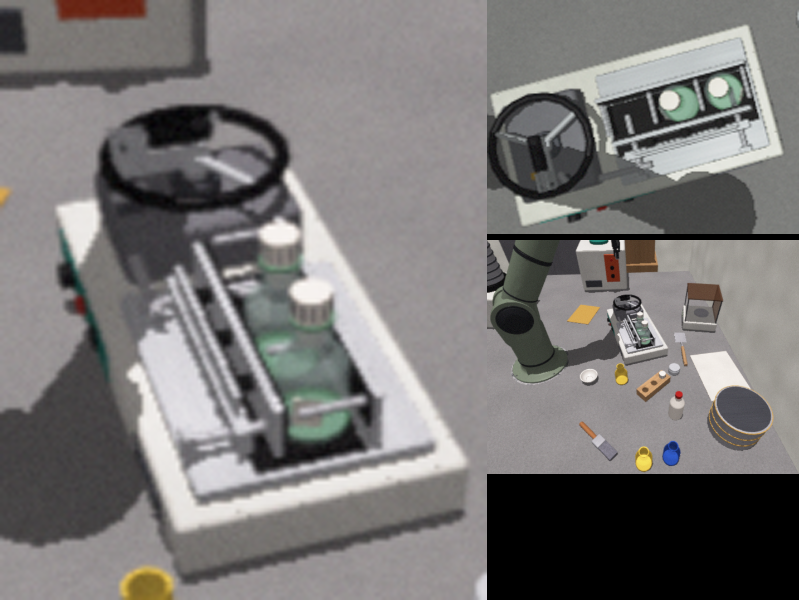

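Both bottles stand stoppered against the fence with the bar clamped, at crop (310,340) and (280,270). The handle lies flat over the hub at (175,130). No clear bottle is left on the bench. Handing in.

```bash
python3 -c "
from station import arm
print(arm.job_done())"
```

```text
the job is handed in; nothing more can be done
None
```

The job is handed in at about 60 s robot time: both clear glass bottles are stoppered and clamped in bays 1 and 2, the wheel is wound to its stop, and the handle is folded flat; no verdict was returned.

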